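Build up the cutter stack on the tilted spindle arbor

ROBOT

A 6-joint arm with a two-finger parallel gripper is mounted at the origin on the work surface. World frame = base frame: x ahead of the robot, y to its left, z up, the work surface at z = 0. Lengths are in m, angles in rad, forces in N, time in s.
With the tool pointing down it reaches from about 0.3 to 0.875 m from the base axis. Payload 6.4 kg.
Tool frame: the origin (TCP) lies at the very end of the fingers, on their centre line; the grasp point (between the pads) lies env.pinch_z behind it (env.pinch_z is the distance from the TCP to the grasp point, in m); z points along the fingers, y is the direction in which the jaws open and shut (so a half turn about z gives the same grasp; the last joint's range is limited). The gripper opens to 88 mm and grips with 3 to 60 N. Pads are 18 mm wide; open, the fingers measure 123 mm over their backs; the gripper's body (75 mm by 187 mm) begins 45 mm behind the grasp point.
Start: joints at [1.002, 0.181, 1.607, -0, 1.354, -0.206], TCP at [0.204, 0.538, 0.239] pointing down, gripper open.
Joint ranges: [-2.99, 2.99], [-0.89, 2.07], [0.3, 2.58], [-1.14, 4.28], [0, 2.63], [-3.12, 3.12]. Speed limits (rad/s): [2.57, 2.57, 3.01, 3.14, 3.14, 3.14].

INTERFACE

Orientations are given as a 3x3 rotation matrix whose columns are the frame's x, y, z axes.
In Python, from cell import env gives the robot as it stands.
- The arm moves only by the tool jog_arm, never from a script. Its arguments are lists of equal length, an entry for each row: "offset": the shift along the tool's x, y, z in m, a list of three; "yaw": the turn about the tool's z in degrees; "jaw": the finger opening in m, from 0 to 0.0881. A call has 1 to 10 rows; each row shifts and turns the commanded pose from where the row before left it, along the tool's axes as they then stand; what a row does not reach is not made up. A row lasts 1/8 s, in which the tool goes at most 62.5 mm and 10.7 degrees, less where a joint would pass 70% of its speed; a pose out of reach is approached as far as the arm can. A call is refused whole if a number of a shift passes 0.0625 or a number of a turn 10.7, either way. A call with a gripper value outside its range is refused whole. The fingers move at their own pace and stop on an object; "grip_force" is the grip in N (left out, the last holds). Time passes only in rows, so rows that do not move let the fingers close. It gives the time, the measured TCP pose, the force and the opening at its end, in the units of the state.
- env.state(): the state, without advancing time (a new reading comes with each control period).
- env.get_image(name): name is "scene" or "side" or "wrist"; returns (picture, depth): 384x512x3 uint8, red, green, blue; 384x512 float32, m along the optical axis (not along the pixel's ray), 0 where there is no reading.
- env.camera_params(name): a dict with "intrinsics" (3x3 intrinsics, pixels), "T" (4x4, takes a point from camera to world coordinates). Camera axes: x right, y up, looking along -z (the intrinsics and any distortion apply to the point x, -y, -z); pixel columns grow to the right and rows downward; lengths in m; the calibration is good to about 2 mm. A picture is of the moment at which its call begins: read the wrist's pose just before it. camera_params takes no time and is no camera call; for the wrist camera it gives the pose at the moment of the call.
- env.sign_off(): hands the job in, once; it reports no verdict.
Trained networks look in the newest picture that a camera, given by its name, has taken for a name from the list of things; names that differ only in an ending like _2 or _b are one class to them, and where a whole thing is asked for, a point or a joint stands for the part that bears it (a point fixed in the world has none). Each returns a list of dicts, best first, with "conf" (0 to 1); they miss things now and then, are a little off and sometimes report something else, mostly with a low value. They report only what shows in the picture. A call takes as long as a camera call. They do not tell look-alikes from the thing itself.
- env.recognise(query, camera): "rect" ([left, top, right, bottom] in pixels, round what is visible of it).
- env.trace(query, camera): "pixels" (384x512 bool, what is visible of it) and "rect" ([left, top, right, bottom] in pixels, round what is visible of it).
- env.mark_of(query, camera): "at" ([column, row] in pixels: a listed point, or the origin of a listed thing).
The state is a dict: "time": time; "joint_pos": joint angles; "qvel": joint speeds; "effort": joint torques, N m; "eef_pos": TCP position; "orientation": TCP orientation; "contact_force": force on the tool from outside, world axes, zero at the start; "wrist_torque": the same for the moment, N m; "finger_gap": finger opening in m.
Only numpy, scipy, OpenCV 4.12 (cv2) and the standard library are available. Lean on these libraries where they do the work, as an engineer would, in place of code of your own. Each camera call takes 0.05 s, during which the arm holds its last target. There are 200 camera calls.

TASK

Make up the cutter set on the arbor that is clamped leaning in the blue tightening stand: first the cutterhead, turned until its slot drops over the two drive lugs and it sits flat on the flange, then the brass ring, then the black collar on top, each pushed fully home against the one below and left there ready for the clamp screw. Do not slam or force the parts on, do not disturb the stand's setting, and leave the spare aluminium collar and the other things on the bench where they are.

Things in the scene. Friction and masses are not known exactly. Their poses are not given: they have to be found in the camera images.
- seat (a point): centre of the flange face on the leaning arbor in the blue stand. z points up along the arbor, which leans 24 to 38 degrees, sideways to the robot's right and a little towards it; y is level, along the stand's pivot. The flange is 62 mm across; nothing but the arbor and lugs stands above its plane within 90 mm of the axis. Two lugs stand on it, opposite each other: 9 mm wide, 8 mm high, 17.5 to 26.5 mm off the axis.
- arbor_end (a point): free end of the arbor, 84 mm above the flange face. The arbor is 30 mm thick up to 72 mm above the flange, then tapers to 22 mm at the end. The line through its two lugs is locked at an angle that is not reported: within 0.6 rad either way of this frame's y axis, turned about z. Find it by touch (press lightly and turn the cutterhead until it drops 8 mm) or by looking at the flange.
- head_mid (a point): the aluminium cutterhead, 0.5 to 0.7 kg, lying flat, right way up; this point is on its axis half-way up (23 mm; it is 46 mm high). z is its axis, up. Four-knife body 120 mm across, 28 mm high over its screws; above it a plain round hub to grip. Bore 33 mm. This point is 23 mm above the flange face when seated, 31 mm when it rests on top of the lugs.
- hub_top (a point): top centre of the cutterhead's hub, which is 56 mm across and stands 18 mm clear of the body and its screws; on the head's axis, 23 mm above its mid point.
- slot (a point): centre of the cutterhead's underside. A straight slot, 13 mm wide and 9 mm deep, runs right across the underside along the head's own x axis (two red marks on top of the body show its line). It fits over the lugs either way round with about 4 degrees of play each way.
- brass_ring_mid (a point): the brass ring, 64 mm outside, 33 mm bore, 16 mm high, 0.18 to 0.26 kg, lying flat; this point is on its axis half-way up (8 mm), z is its axis. Home on the cutterhead's hub this point is 54 mm above the flange face along the arbor.
- black_collar_mid (a point): the black steel collar, 64 mm outside, 33 mm bore, 28 mm high, 0.29 to 0.43 kg, standing on its face; this point is on its axis half-way up (14 mm), z is its axis. Home on the brass ring this point is 76 mm above the flange face along the arbor; its top then stands 6 mm proud of the arbor's end.
- stand: the blue tightening stand that holds the arbor, bolted down: base plate 190 x 150 mm, two cheeks 70 mm deep and 120 mm high carrying the swivel. Origin under the base's centre; the arbor leans towards its -x axis, which points to the robot's right.
- cradle (a joint): the stand's clamped swivel: lean of the arbor from vertical, rad. It and the spindle lock are tight and do not give under normal pressing (25 N); to be left as set.
- spare_collar: the spare spacing collar: plain aluminium ring, 64 mm outside, 33 mm bore, 40 mm high, standing on its face on the bench; not wanted. Origin at the centre of its underside.
- clamp_screw: clamp screw with its cap washer (48 mm disc, screw pointing up, 47 mm high), not used yet. Origin under its centre.
- hex_key: T-handled hex key lying flat, 150 mm long, red 90 mm crossbar, 18 mm high. Origin under its centre.
- mallet: mallet with wooden handle and black head, 280 mm long, lying down. Origin under its middle.
- tape_roll: blue roll of masking tape lying flat, 84 mm across, 36 mm high. Origin under its centre.
- profile_sample: stepped wooden moulding sample, 140 x 45 x 38 mm. Origin under its centre.
- glue_bottle: white glue bottle with yellow label, 64 mm across, 190 mm tall. Origin under its centre.
- lacquer_tin: red-labelled tin, 100 mm across, 100 mm tall. Origin under its centre.
Things that resemble listed ones, but are neither listed nor needed, are in the scene too. What is shaped like the part that bears head_mid but turquoise is not meant. What is shaped like the part that bears black_collar_mid but orange is not meant.

How it is judged:
On the way, in this order (a step that is already met when the one before it is completed fails the run):
1. the cutterhead sits on the flange with the lugs in its slot (x of head_mid in the frame of seat between -0.003 and 0.003 m and y of head_mid in the frame of seat between -0.003 and 0.003 m and z of head_mid in the frame of seat between 0.0205 and 0.0255 m and angle between the z axis of head_mid and the z axis of seat, either way round below 0.06 rad), for 0.2 s.
2. the brass ring sits home on the cutterhead (all of step 1 and x of brass_ring_mid in the frame of seat between -0.003 and 0.003 m and y of brass_ring_mid in the frame of seat between -0.003 and 0.003 m and z of brass_ring_mid in the frame of seat between 0.0515 and 0.0565 m and angle between the z axis of brass_ring_mid and the z axis of seat, either way round below 0.06 rad), for 0.2 s.
3. the black collar sits home on the brass ring (all of step 2 and x of black_collar_mid in the frame of seat between -0.003 and 0.003 m and y of black_collar_mid in the frame of seat between -0.003 and 0.003 m and z of black_collar_mid in the frame of seat between 0.0735 and 0.0785 m and angle between the z axis of black_collar_mid and the z axis of seat, either way round below 0.06 rad), for 0.2 s.
At the end, for the whole second after the job is handed in: the cutterhead, the brass ring and the black collar are stacked on the arbor in that order, each within 3 mm of the arbor's axis across it, within 2.5 mm of its home height along it and within 0.06 rad of square, released and at rest (all of step 3 and linear speed of each of head, brass_ring, black_collar below 0.02 m/s); the robot touches nothing.
It fails at once if the spare collar or another bystander is moved by more than 30 mm (distance of any of spare_collar, clamp_screw, hex_key, mallet, tape_roll, profile_sample, glue_bottle, lacquer_tin from where it was at the start of the episode above 0.03 m).
It fails at once if the stand or its swivel setting is shifted (seat moved by more than 6 mm) (distance of seat from where it was at the start of the episode above 0.006 m).
It fails at once if a part is slammed or forced onto the stand or onto the part below it (over 150 N) (contact force between any of head, brass_ring, black_collar and stand above 150 N or contact force between brass_ring and head above 150 N or contact force between black_collar and brass_ring above 150 N).
It also fails if it takes over 72 s, if anything falls off the work surface, if the arm or the gripper's body presses on something with over 40 N, if the wrist force passes 120 N, or if a joint passes its speed limit or range.

## Working session

There is one attempt and no reset: what is moved stays moved. The work goes in short steps, Python scripts to look and compute and a tool call to move; the robot and the scene stay as the last step left them, time stands still between calls to the robot, and variables do not carry over. Pictures are saved under pics/ and viewed, about 8 in all and at most 12, crops included, and the job is handed in when it is done.

Besides the shell and the picture viewer there is one more tool, called after "Call:" as name(argument=value, ...) on one line, values as JSON. jog_arm: Moves the arm, as the interface text tells. Its arguments: {"type":"object","properties":{"offset":{"type":"array"},"yaw":{"type":"array"},"jaw":{"type":"array"},"grip_force":{"type":"number"}},"required":["offset","yaw","jaw"]}

```bash
mkdir -p pics; ls; cat > h.py <<'E'
import numpy as np, cv2
from cell import env
def grab(n):
    P=env.camera_params(n); im,d=env.get_image(n); return im,d,np.array(P["intrinsics"]),np.array(P["T"])
def cloud(d,K,T):
    v,u=np.indices(d.shape); x=(u-K[0,2])/K[0,0]*d; y=(v-K[1,2])/K[1,1]*d
    p=np.stack([x,-y,-d,np.ones_like(d)],-1)@T.T
    p=p[...,:3].copy(); p[d<=0]=np.nan; return p
def save(n,im): cv2.imwrite("pics/"+n,cv2.cvtColor(im,cv2.COLOR_RGB2BGR))
E
python3 - <<'E'
from h import *
ims=[]
for c in ("scene","side","wrist"):
    im,d,K,T=grab(c); np.savez("c_"+c,im=im,d=d,K=K,T=T); ims.append(im)
    print(c,T[:3,3].round(3),(-T[:3,2]).round(2),K[0,0])
    save(c+".png",im)
save("a.png",cv2.resize(ims[0],(800,600),interpolation=cv2.INTER_CUBIC))
save("b.png",cv2.resize(ims[1],(800,600),interpolation=cv2.INTER_CUBIC))
s=env.state();print(s,env.pinch_z)
E
```

```text
pics
scene [ 1.472 -0.537  1.206] [-0.62  0.36 -0.69] 483.10500702566765
side [0.426 1.107 0.986] [ 0.06 -0.79 -0.61] 415.3997907117935
wrist [0.141 0.562 0.383] [ 0.24 -0.09 -0.97] 340.0892055869769
{'time': 0.15, 'joint_pos': array([ 1.00170423e+00,  1.81394007e-01,  1.60771739e+00, -2.77854623e-06,
        1.35378730e+00, -2.06286368e-01]), 'qvel': array([-0.00055054, -0.00183738, -0.00247734, -0.00192517,  0.00018871,
        0.00034164]), 'effort': array([ 7.25317732e-04, -4.34233618e+01, -3.42176628e+01,  7.03487755e-02,
        3.56313551e-02, -6.93436800e-05]), 'eef_pos': array([0.20383401, 0.53725085, 0.23803326]), 'orientation': array([[-9.34904877e-01,  3.54897703e-01, -7.01497613e-04],
       [ 3.54898297e-01,  9.34904265e-01, -1.10165930e-03],
       [ 2.64856755e-04, -1.27890696e-03, -9.99999147e-01]]), 'contact_force': array([ 0.82905238, -0.48452908,  0.88381659]), 'wrist_torque': array([ 0.01800656, -0.01731545,  0.0099118 ]), 'finger_gap': 0.08795399342281612} 0.0187
```

View pics/a.png

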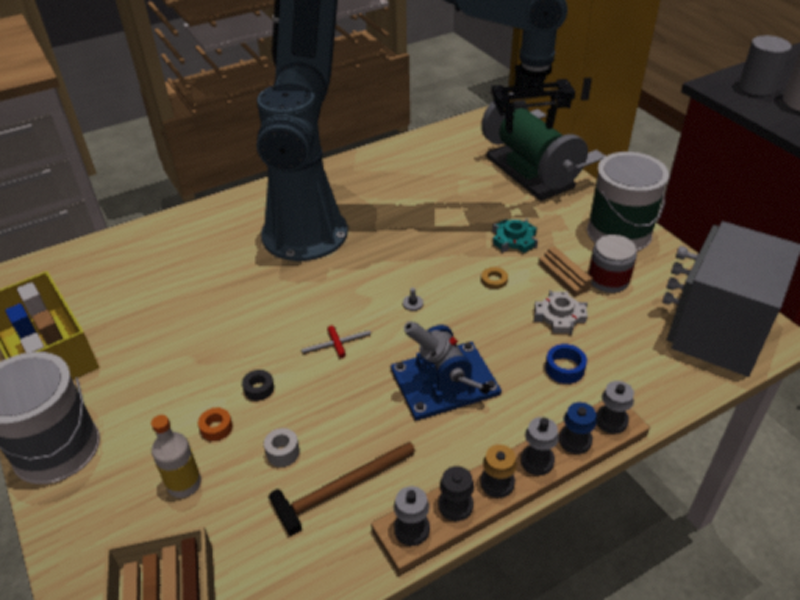

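View pics/b.png

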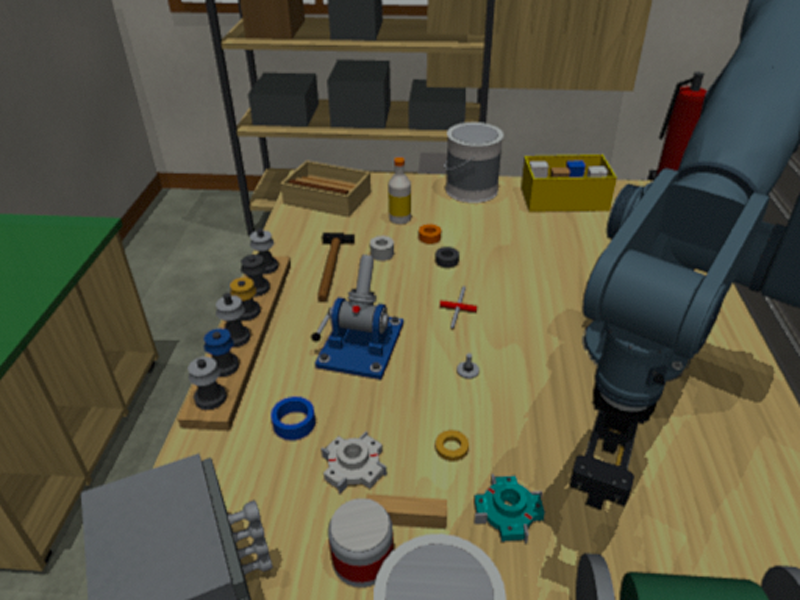

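Candidates in the scene picture (800x600):
- **Head:** aluminium cutterhead (562,312), with a turquoise look-alike at (515,233).
- **Brass ring:** (494,277). Nothing else resembles it closely.
- **Collar:** black (258,384), against orange (215,423) and the aluminium spare (282,446).
- **Stand:** (440,365), with the arbor tip at (412,330).

In the side picture the head is at (353,460), brass at (452,445), black at (447,257) and the arbor tip at (365,262).

```bash
cat > m.py <<'E'
from h import *
from scipy.optimize import least_squares
def ray(px,K,T):
    d=T[:3,:3]@np.array([(px[0]-K[0,2])/K[0,0],-(px[1]-K[1,2])/K[1,1],-1]); return T[:3,3],d/np.linalg.norm(d)
def tri(r):
    A=sum(np.eye(3)-np.outer(d,d) for o,d in r); b=sum((np.eye(3)-np.outer(d,d))@o for o,d in r)
    p=np.linalg.solve(A,b); return p,[np.linalg.norm(np.cross(p-o,d)) for o,d in r]
E
python3 - <<'E'
from m import *
D={c:np.load(f"c_{c}.npz") for c in("scene","side")}
for q in ["head_mid","hub_top","brass_ring_mid","black_collar_mid","seat","arbor_end","stand","spare_collar"]:
    R={c:env.mark_of(q,c) for c in D}
    for c in D: print(q,c,[(np.round(r["at"],1).tolist(),round(r["conf"],2)) for r in R[c][:3]])
    for a in R["scene"][:2]:
        for b in R["side"][:2]:
            p,e=tri([ray(a["at"],D["scene"]["K"],D["scene"]["T"]),ray(b["at"],D["side"]["K"],D["side"]["T"])])
            if max(e)<.02: print("   ",p.round(4),np.round(e,4))
P={c:cloud(D[c]["d"],D[c]["K"],D[c]["T"]) for c in D}
# cloud stats above table near objects
np.savez("clouds.npz",**P)
print(env.state()["time"])
E
```

```text
head_mid scene [([331.8, 150.1], 0.6), ([358.6, 198.3], 0.58)]
head_mid side [([229.7, 290.1], 0.95), ([322.3, 323.3], 0.58), ([210.9, 171.5], 0.53)]
    [0.3148 0.4468 0.0231] [0.0021 0.0021]
    [0.5786 0.3608 0.0242] [0.0079 0.0079]
hub_top scene [([328.1, 144.3], 0.97), ([357.8, 193.0], 0.7)]
hub_top side [([331.2, 317.4], 0.94), ([226.9, 288.3], 0.67)]
    [0.294  0.441  0.0415] [0.0036 0.0036]
    [0.5782 0.3638 0.0424] [0.0002 0.0002]
brass_ring_mid scene [([315.2, 173.5], 0.5)]
brass_ring_mid side [([289.0, 284.9], 0.72), ([187.2, 272.4], 0.49)]
    [0.3991 0.3156 0.018 ] [0.0053 0.0053]
black_collar_mid scene [([136.3, 271.1], 0.65), ([162.7, 244.0], 0.58), ([182.4, 290.7], 0.45)]
black_collar_mid side [([285.9, 164.8], 0.57), ([276.4, 148.6], 0.49)]
    [ 0.4235 -0.4081 -0.0563] [0.0052 0.0052]
    [ 0.473  -0.4177  0.014 ] [0.0024 0.0024]
    [ 0.4234 -0.3038  0.0157] [0.0052 0.0052]
    [ 0.4697 -0.3179  0.0778] [0.002 0.002]
seat scene [([277.5, 219.7], 0.96), ([316.0, 175.4], 0.17)]
seat side [([233.1, 189.7], 0.66)]
    [0.6021 0.0159 0.1211] [0.0013 0.0013]
    [0.5847 0.1588 0.2294] [0.0077 0.0077]
arbor_end scene [([359.3, 204.9], 0.66)]
arbor_end side [([236.2, 164.0], 0.87), ([233.8, 220.5], 0.71)]
stand scene [([285.3, 244.6], 0.92), ([361.1, 194.9], 0.58)]
stand side [([232.0, 222.6], 0.74), ([258.4, 327.1], 0.52)]
    [ 0.6088  0.0424 -0.0057] [0.002 0.002]
    [ 0.5017  0.4335 -0.0493] [0.0197 0.0197]
spare_collar scene [([180.2, 291.2], 0.63)]
spare_collar side [([239.7, 162.3], 0.77)]
    [ 0.6159 -0.3269  0.0044] [0.0068 0.0068]
0.95
```

```bash
python3 - <<'E'
from m import *
C=np.load("clouds.npz"); D={c:np.load(f"c_{c}.npz") for c in("scene","side")}
def fit(pts,x0):
    def prm(x): 
        a=np.array([x[3],x[4],1]); a/=np.linalg.norm(a); return x[:3],a
    def res(x):
        o,a=prm(x); q=pts-o; s=q@a; r=np.linalg.norm(q-np.outer(s,a),axis=1)
        R=np.where(s<.072,.015,.015-(s-.072)/.012*.004)
        side=np.abs(r-R); top=np.hypot(s-.084,np.maximum(r-.011,0))
        return np.minimum(side,top)
    return least_squares(res,x0,loss="soft_l1",f_scale=.001,x_scale=[.01]*3+[.1]*2),prm,res
allp=[]
s0=np.array([.602,.016,.121]);a0=np.array([-.1,-.5,.85]);a0/=np.linalg.norm(a0)
for k in range(3):
    for c in("scene","side"):
        p=C[c].reshape(-1,3); p=p[~np.isnan(p).any(1)]
        q=p-s0; s=q@a0; r=np.linalg.norm(q-np.outer(s,a0),axis=1)
        m=(s>.02)&(s<.095)&(r<.026); allp.append(p[m]); 
        if k==2:
            f,prm,res=fit(p[m],[*s0,a0[0]/a0[2],a0[1]/a0[2]]); o,a=prm(f.x); print(c,m.sum(),o.round(4),a.round(3),np.median(res(f.x)))
    pts=np.vstack(allp[-2:])
    f,prm,res=fit(pts,[*s0,a0[0]/a0[2],a0[1]/a0[2]]); s0,a0=prm(f.x)
    print(len(pts),s0.round(4),a0.round(3),"lean",np.degrees(np.arccos(a0[2])),"az",np.degrees(np.arctan2(a0[1],a0[0])),np.median(res(f.x)),"end",(s0+.084*a0).round(4))
for n,c0,zt in(("hub",(.578,.362),.046),("body",(.578,.362),.028),("brass",(.399,.315),.016),("black",(.423,-.304),.028),("spare",(.616,-.327),.04)):
    for c in D:
        p=C[c].reshape(-1,3); m=(np.hypot(p[:,0]-c0[0],p[:,1]-c0[1])<(.035 if n!="body" else .07))&(abs(p[:,2]-zt)<.005)
        pp=p[m]
        if len(pp)<6: print(n,c,len(pp));continue
        (cx,cy),rr=cv2.minEnclosingCircle((pp[:,:2]*1000).astype(np.float32)); print(n,c,len(pp),round(cx,1),round(cy,1),round(rr,1),pp[:,2].mean().round(4))
im=np.vstack([cv2.resize(D["side"]["im"][140:250,180:290],(480,480),interpolation=3)]);im2=cv2.resize(D["scene"]["im"][190:280,235:325],(480,480),interpolation=3)
save("c.png",cv2.resize(np.hstack([im,im2]),(800,400)))
E
```

```text
382 [0.6072 0.0101 0.125 ] [-0.104 -0.567  0.817] lean 35.23527785567488 az -100.39326818637697 0.0014251575087969636 end [ 0.5985 -0.0376  0.1937]
362 [0.6069 0.0101 0.125 ] [-0.099 -0.569  0.817] lean 35.25991753216804 az -99.91631828396993 0.0014752048477824926 end [ 0.5986 -0.0377  0.1936]
scene 195 [0.6061 0.0093 0.128 ] [-0.106 -0.58   0.808] 0.0011203439628919148
side 167 [0.6088 0.0095 0.1247] [-0.117 -0.562  0.819] 0.0016863919001885337
362 [0.6069 0.0101 0.125 ] [-0.099 -0.569  0.817] lean 35.25988378975252 az -99.91621795085284 0.0014752252165815818 end [ 0.5986 -0.0377  0.1936]
hub scene 98 585.5 365.4 31.5 0.0465
hub side 179 581.7 366.8 28.9 0.0449
body scene 341 583.1 366.1 63.3 0.0279
body side 571 583.5 367.9 63.5 0.026
brass scene 103 402.4 311.2 31.6 0.0168
brass side 229 402.2 313.2 32.4 0.0151
black scene 174 424.8 -304.7 33.2 0.0289
black side 75 425.8 -301.3 32.7 0.0271
spare scene 176 605.5 -326.9 30.6 0.0408
spare side 58 612.2 -326.0 31.5 0.0391
```

View pics/c.png

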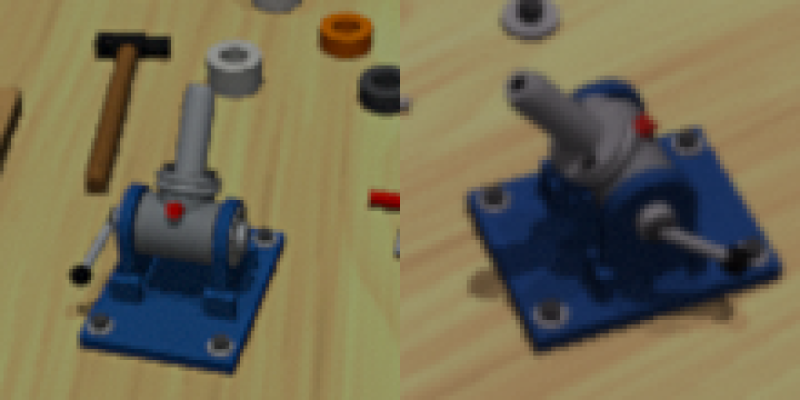

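Measured so far:
- **Seat:** ≈ (0.607, 0.010, 0.125), arbor axis (-0.10, -0.57, 0.82), so a lean of 35°, inside the stated range.
- **Parts:** head (0.583, 0.367), brass (0.402, 0.312), black (0.425, -0.303). Their heights agree with the text.

The crop shows the tip and flange in both views. The jog has no tilt axis, so I'll see how the arm behaves at its reach limit, high over free space.

Call:
jog_arm(offset=[[0,0,-0.06],[0,0,-0.06],[0,0,-0.05],[0.011,0.058,0],[0.011,0.058,0],[0.011,0.058,0],[0.011,0.058,0],[0.011,0.058,0],[0.011,0.058,0],[0.011,0.058,0]], yaw=[0,0,0,0,0,0,0,0,0,0], jaw=[0.088,0.088,0.088,0.088,0.088,0.088,0.088,0.088,0.088,0.088])

```text
time: 2.2
eef_pos: [0.2496, 0.8559, 0.3654]
orientation: [[-0.935, 0.354, 0.02], [0.355, 0.932, 0.07], [0.006, 0.073, -0.997]]
contact_force: [-0.3, -0.3, 1.1]
finger_gap: 0.0878
```

The tool does tilt at the limit. I'll push further, then check whether the tilt stays when it comes back.

Call:
jog_arm(offset=[[0.008,0.06,0],[0.008,0.06,0],[0.008,0.06,0],[0.008,0.06,0]], yaw=[0,0,0,0], jaw=[0.088,0.088,0.088,0.088])

```text
time: 2.7
eef_pos: [0.2565, 0.9203, 0.3334]
orientation: [[-0.936, 0.348, 0.063], [0.353, 0.91, 0.219], [0.019, 0.227, -0.974]]
contact_force: [-0.8, 0.4, 0.9]
finger_gap: 0.088
```

Call:
jog_arm(offset=[[-0.008,-0.06,0],[-0.008,-0.06,0]], yaw=[0,0], jaw=[0.088,0.088])

```text
time: 2.95
eef_pos: [0.2378, 0.8343, 0.3122]
orientation: [[-0.936, 0.348, 0.062], [0.353, 0.91, 0.218], [0.019, 0.226, -0.974]]
contact_force: [-0.5, 0.8, 1.0]
finger_gap: 0.0879
```

The tilt persists (13° now). Plan: fix the tool axis halfway between vertical and the arbor (17.6°). A part gripped upright on the bench is then aligned with the arbor after a 180° yaw, and no further tilting is needed.

```bash
python3 - <<'E'
from h import *
C=np.load("clouds.npz")
p=np.vstack([C[c].reshape(-1,3) for c in C]); p=p[~np.isnan(p).any(1)]
for x0 in np.arange(-.3,.5,.1):
    print(round(x0,1),[ (round(y0,1),round(float(np.nanmax(q[:,2])),2)) for y0 in np.arange(.6,1.1,.1) if len(q:=p[(abs(p[:,0]-x0-.05)<.05)&(abs(p[:,1]-y0-.05)<.05)&(p[:,2]<.6)])])
E
```

```text
-0.3 [(np.float64(0.6), 0.01), (np.float64(0.7), 0.01)]
-0.2 [(np.float64(0.6), 0.01)]
-0.1 [(np.float64(0.6), 0.18), (np.float64(0.7), 0.16)]
0.0 [(np.float64(0.6), 0.17)]
0.1 [(np.float64(0.6), 0.58), (np.float64(0.7), 0.14), (np.float64(0.8), -0.0)]
0.2 [(np.float64(0.6), 0.35), (np.float64(0.7), 0.17)]
0.3 [(np.float64(0.6), 0.2), (np.float64(0.7), 0.19)]
0.4 [(np.float64(0.6), 0.2), (np.float64(0.7), 0.2), (np.float64(0.8), -0.0)]
```

Call:
jog_arm(offset=[[0.055,-0.021,-0.01],[0.055,-0.021,-0.01],[0.055,-0.021,-0.01],[0.055,-0.021,-0.004],[0.055,-0.021,-0.004],[0.055,-0.021,-0.004],[0.028,0.052,0.0125],[0.028,0.052,0.0125],[0.028,0.052,0.0125]], yaw=[0,0,0,0,0,0,0,0,0], jaw=[0.088,0.088,0.088,0.088,0.088,0.088,0.088,0.088,0.088])

```text
time: 4.08
eef_pos: [-0.1314, 0.9562, 0.3175]
orientation: [[-0.937, 0.345, 0.058], [0.348, 0.904, 0.25], [0.034, 0.254, -0.967]]
contact_force: [1.9, -12.4, 10.2]
finger_gap: 0.0878
```

Call:
jog_arm(offset=[[0.028,0.052,0.0125],[0.028,0.052,0.0125],[0,0,0]], yaw=[0,0,0], jaw=[0.088,0.088,0.088])

```text
time: 4.45
eef_pos: [-0.1315, 0.9879, 0.297]
orientation: [[-0.938, 0.342, 0.046], [0.338, 0.884, 0.322], [0.069, 0.318, -0.946]]
contact_force: [0.5, -0.0, -0.3]
finger_gap: 0.0879
```

```bash
cat > plan.py <<'E'
from h import *
from scipy.spatial.transform import Rotation as Ro
def plan(p,R,tgt,yaw=0,step=.06,show=1):
    """rows from pose p,R to world TCP tgt, yaw deg total about tool z (yaw assumed spread evenly)"""
    p=np.array(p,float);R=np.array(R,float);tgt=np.array(tgt,float)
    n=max(1,int(np.ceil(max(np.linalg.norm(tgt-p)/step,abs(yaw)/10.6-1e-6))))
    d=(tgt-p)/n; y=round(yaw/n,1); out=[]
    for i in range(n):
        o=np.round(R.T@d,4); out.append(o.tolist()); R=R@Ro.from_euler('z',y,degrees=True).as_matrix()
    for k in range(0,n,10): print("offset",out[k:k+10],"yaw",[y]*len(out[k:k+10]))
    return R
def lvl(R,n):  # yaw so that tool y is level, nearest to n
    z=R[:,2]; h=np.cross(z,[0,0,1]); h/=np.linalg.norm(h); h*=np.sign(h@n)
    return np.degrees(np.arctan2(-(R[:,0]@h),R[:,1]@h))
E
python3 - <<'E'
from plan import *
s=env.state(); R=np.array(s["orientation"]); p=np.array(s["eef_pos"]); print(np.round(s["joint_pos"],2))
n=np.array([.985,-.173,0]); print(lvl(R,n),lvl(R,-n))
seat=np.array([.607,.010,.125]); a=np.array([-.099,-.569,.817]);
# camera pose in tool
P=np.array(env.camera_params("wrist")["T"]); Tc=R.T@(P[:3,3]-p); Rc=R.T@P[:3,:3]; print(Tc.round(4),Rc.round(3))
np.savez("cam.npz",Tc=Tc,Rc=Rc)
y=lvl(R,-n); R2=R@Ro.from_euler('z',y,degrees=True).as_matrix()
# tcp pose such that camera looks at point at range
def tcp(pt,rng): c=pt+rng*(R2@Rc)[:,2]; return c-R2@Tc
print("view dir",-(R2@Rc)[:,2])
v=tcp(seat+.03*a,.33); print("arbor view",v); h=tcp(np.array([.583,.367,.03]),.36); print("head view",h)
plan(p,R,h,y)
E
```

```text
[ 1.6   1.02  0.3  -0.06  1.5   0.38]
77.6859058281931 -102.31409417180691
[ 0.068   0.0007 -0.1451] [[ 0.001  0.965  0.261]
 [ 1.    -0.001 -0.001]
 [-0.001  0.261 -0.965]]
view dir [ 0.07849849  0.55540826 -0.82786451]
arbor view [ 0.5946429  -0.08012414  0.30759891]
head view [0.57125794 0.27728361 0.21292484]
offset [[-0.0533, -0.0244, -0.0069], [-0.0504, -0.0298, -0.0069], [-0.047, -0.0349, -0.0069], [-0.0431, -0.0397, -0.0069], [-0.0388, -0.0439, -0.0069], [-0.0339, -0.0478, -0.0069], [-0.0288, -0.051, -0.0069], [-0.0233, -0.0538, -0.0069], [-0.0175, -0.0559, -0.0069], [-0.0116, -0.0574, -0.0069]] yaw [np.float64(-6.0), np.float64(-6.0), np.float64(-6.0), np.float64(-6.0), np.float64(-6.0), np.float64(-6.0), np.float64(-6.0), np.float64(-6.0), np.float64(-6.0), np.float64(-6.0)]
offset [[-0.0055, -0.0583, -0.0069], [0.0006, -0.0586, -0.0069], [0.0067, -0.0582, -0.0069], [0.0128, -0.0572, -0.0069], [0.0187, -0.0555, -0.0069], [0.0244, -0.0533, -0.0069], [0.0298, -0.0504, -0.0069]] yaw [np.float64(-6.0), np.float64(-6.0), np.float64(-6.0), np.float64(-6.0), np.float64(-6.0), np.float64(-6.0), np.float64(-6.0)]
```

Call:
jog_arm(offset=[[-0.0533,-0.0244,-0.007],[-0.0504,-0.03,-0.007],[-0.047,-0.035,-0.007],[-0.043,-0.04,-0.007],[-0.039,-0.044,-0.007],[-0.034,-0.048,-0.007],[-0.029,-0.051,-0.007],[-0.023,-0.054,-0.007],[-0.0175,-0.056,-0.007],[-0.0115,-0.0575,-0.007]], yaw=[-6,-6,-6,-6,-6,-6,-6,-6,-6,-6], jaw=[0.088,0.088,0.088,0.088,0.088,0.088,0.088,0.088,0.088,0.088])

```text
time: 5.7
eef_pos: [0.2685, 0.5705, 0.2504]
orientation: [[-0.775, -0.631, 0.047], [-0.585, 0.742, 0.327], [-0.241, 0.226, -0.944]]
contact_force: [0.7, 0.0, 0.1]
finger_gap: 0.0876
```

Call:
jog_arm(offset=[[-0.0055,-0.058,-0.007],[0.0006,-0.0586,-0.007],[0.0067,-0.058,-0.007],[0.013,-0.057,-0.007],[0.0187,-0.0555,-0.007],[0.0244,-0.053,-0.007],[0.03,-0.05,-0.007],[0,0,0]], yaw=[-6,-6,-6,-6,-6,-6,-6,0], jaw=[0.088,0.088,0.088,0.088,0.088,0.088,0.088,0.088])

```text
time: 6.7
eef_pos: [0.5529, 0.2713, 0.2128]
orientation: [[-0.161, -0.986, 0.049], [-0.931, 0.168, 0.325], [-0.329, 0.007, -0.944]]
contact_force: [-1.0, 1.0, 0.1]
finger_gap: 0.088
```

```bash
python3 - <<'E'
from plan import *
s=env.state(); im,d,K,T=grab("wrist"); np.savez("w_head.npz",im=im,d=d,K=K,T=T); save("w1.png",im)
print(s["time"],np.round(s["joint_pos"],2),s["eef_pos"],np.round(s["orientation"],3).tolist())
C=cloud(d,K,T)
for z,r in((.046,.035),(.028,.07)):
    p=C.reshape(-1,3); m=(np.hypot(p[:,0]-.583,p[:,1]-.367)<r)&(abs(p[:,2]-z)<.004); pp=p[m]
    (cx,cy),rr=cv2.minEnclosingCircle((pp[:,:2]*1000).astype(np.float32)); print(z,len(pp),cx,cy,rr,pp[:,2].mean())
f=im.astype(int); red=(f[...,0]>90)&(f[...,0]>1.7*f[...,1])&(f[...,0]>1.7*f[...,2])&(np.hypot(C[...,0]-.583,C[...,1]-.367)<.07)
q=C[red]; print(red.sum()); 
c=q[:,:2].mean(0); u,sv,vt=np.linalg.svd(q[:,:2]-c); print("marks mean",c,"dir az",np.degrees(np.arctan2(vt[0,1],vt[0,0])),sv, q[:,2].mean())
R=np.array(s["orientation"]);n=np.array([.985,-.173,0]);print(lvl(R,-n), R[:,2])
p=np.array(s["eef_pos"]); Rn=R@Ro.from_euler('z',20,degrees=True).as_matrix(); k=np.load("cam.npz")
seat=np.array([.607,.010,.125]); a=np.array([-.099,-.569,.817])
c=seat+.03*a+.30*(Rn@k["Rc"])[:,2]; v=c-Rn@k["Tc"]; print(v); plan(p,R,v,20)
E
```

```text
6.7 [ 0.1   0.2   1.68  0.35  1.2  -2.99] [0.55292099 0.27129544 0.21276739] [[-0.161, -0.986, 0.049], [-0.931, 0.168, 0.325], [-0.329, 0.007, -0.944]]
0.046 1290 581.6876831054688 366.60064697265625 28.484603881835938 0.04530642511000787
0.028 4186 582.1708984375 366.84783935546875 64.22154998779297 0.025894161979841814
73
marks mean [0.57666123 0.3658655 ] dir az 12.164166987013669 [0.32150328 0.01179446] 0.02631961182204873
-1.2294938153467543 [ 0.04872828  0.3249945  -0.9444597 ]
[ 0.59280985 -0.06303372  0.28265662]
offset [[0.047, -0.0158, -0.0288], [0.046, -0.0185, -0.0288], [0.0448, -0.0211, -0.0288], [0.0435, -0.0237, -0.0288], [0.0421, -0.0262, -0.0288], [0.0405, -0.0285, -0.0288]] yaw [3.3, 3.3, 3.3, 3.3, 3.3, 3.3]
```

View pics/w1.png

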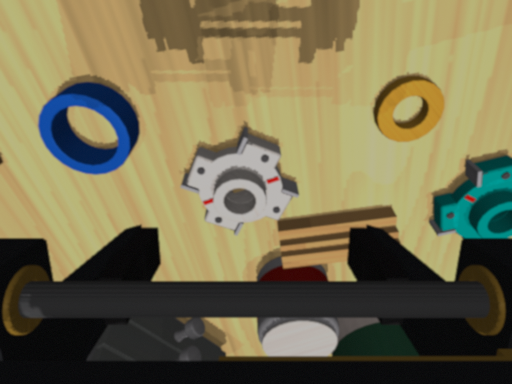

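Close crop check: the aluminium head is at (240,190), with red marks at (208,202) and (272,180). The turquoise look-alike is at (485,205), brass at (408,108) and tape at (88,125). The head measures (0.582, 0.367), hub radius 28.5 mm and slot azimuth about 12°. Next I'll look down the arbor.

```bash
python3 - <<'E'
from plan import *
s=env.state();R=np.array(s["orientation"]);p=np.array(s["eef_pos"]); Rn=R@Ro.from_euler('z',45,degrees=True).as_matrix(); k=np.load("cam.npz")
seat=np.array([.607,.010,.125]); a=np.array([-.099,-.569,.817])
c=seat+.03*a+.30*(Rn@k["Rc"])[:,2]; v=c-Rn@k["Tc"]; print(v); plan(p,R,v,45)
E
```

```text
[ 0.5893838  -0.06057021  0.28333476]
offset [[0.0468, -0.0155, -0.0289], [0.0444, -0.0215, -0.0289], [0.0412, -0.0271, -0.0289], [0.0374, -0.0322, -0.0289], [0.0328, -0.0368, -0.0289], [0.0277, -0.0408, -0.0289]] yaw [7.5, 7.5, 7.5, 7.5, 7.5, 7.5]
```

Call:
jog_arm(offset=[[0.0468,-0.0155,-0.029],[0.0444,-0.0215,-0.029],[0.041,-0.027,-0.029],[0.0374,-0.032,-0.029],[0.033,-0.037,-0.029],[0.0277,-0.041,-0.029],[0,0,0]], yaw=[7.5,7.5,7.5,7.5,7.5,7.5,0], jaw=[0.088,0.088,0.088,0.088,0.088,0.088,0.088])

```text
time: 7.62
eef_pos: [0.59, -0.0613, 0.2848]
orientation: [[-0.811, -0.583, 0.049], [-0.539, 0.777, 0.324], [-0.227, 0.236, -0.945]]
contact_force: [0.4, 1.1, 0.1]
finger_gap: 0.0879
```

```bash
python3 - <<'E'
from plan import *
s=env.state(); im,d,K,T=grab("wrist"); np.savez("w_arb.npz",im=im,d=d,K=K,T=T)
print(s["time"],np.round(s["joint_pos"],2),s["eef_pos"],np.round(s["orientation"],3).tolist())
seat=np.array([.607,.010,.125]); c=np.linalg.inv(T)@np.r_[seat,1]; u=K[0,0]*c[0]/-c[2]+K[0,2]; v=K[1,1]*-c[1]/-c[2]+K[1,2]; print(u,v)
u,v=int(u),int(v); cr=im[max(0,v-75):v+75,max(0,u-100):u+100]; save("w2.png",cv2.resize(cr,None,fx=4,fy=4,interpolation=3)); print(max(0,u-100),max(0,v-75))
E
```

```text
7.625 [-0.47  0.21  1.52  0.32  1.53 -2.69] [ 0.59004688 -0.06128042  0.28480775] [[-0.811, -0.583, 0.049], [-0.539, 0.777, 0.324], [-0.227, 0.236, -0.945]]
259.9457469527155 184.4563117093206
159 109
```

View pics/w2.png

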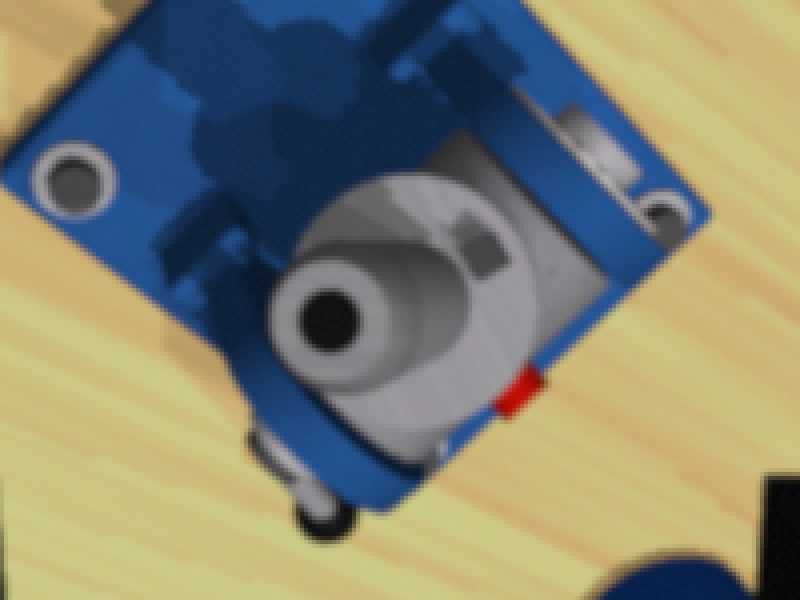

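The crop shows the flange disc centred near (420,310), the arbor end at (330,320), and one dark lug at (485,245) at about 1–2 o'clock. The other lug is hidden behind the arbor.

```bash
cat > fit.py <<'E'
from m import *
D=np.load("w_arb.npz"); d=D["d"];K=D["K"];T=D["T"];im=D["im"]
C=cloud(d,K,T); P=C.reshape(-1,3)
s0=np.array([.607,.010,.125]);a=np.array([-.099,-.569,.817])
for k in range(6):
    q=P-s0; s=q@a; r=np.linalg.norm(q-np.outer(s,a),axis=1)
    m=(abs(s)<(.012 if k<2 else .003))&(r>.018)&(r<.03); pl=P[m]; c=pl.mean(0); nn=np.linalg.svd(pl-c,full_matrices=False)[2][2]; nn*=np.sign(nn[2])
    a=nn; s0=s0-((s0-c)@a)*a
    # tip annulus
    q=P-s0; s=q@a; mt=(abs(s-.084)<.004)&(np.linalg.norm(q-np.outer(s,a),axis=1)<.03)
    # center from arbor lateral + tip : fit cylinder center (2 dof), a fixed
    e1=np.cross([0,0,1],a);e1/=np.linalg.norm(e1);e2=np.cross(a,e1)
    mm=(s>.006)&(s<.07)&(np.linalg.norm(q-np.outer(s,a),axis=1)<.022); X=np.c_[q[mm]@e1,q[mm]@e2]
    f=least_squares(lambda c:np.linalg.norm(X-c,axis=1)-.015,[0,0],loss="soft_l1",f_scale=.001); s0=s0+f.x[0]*e1+f.x[1]*e2
print("plane pts",m.sum(),"rms",np.std((pl-c)@a),"seat",s0.round(4),"a",a.round(4),"lean",np.degrees(np.arccos(a[2])),"az",np.degrees(np.arctan2(a[1],a[0])), "arborpts",mm.sum(),np.median(abs(f.fun)))
tp=P[mt]; (cx,cy),rr=cv2.minEnclosingCircle((np.c_[(tp-s0)@e1,(tp-s0)@e2]*1000).astype(np.float32)); print("tip circle off",cx,cy,rr,((tp-s0)@a).mean())
q=P-s0; s=q@a; X=np.c_[q@e1,q@e2]; fl=(abs(s)<.003)&(np.linalg.norm(X,axis=1)<.036)
(cx,cy),rr=cv2.minEnclosingCircle((X[fl]*1000).astype(np.float32)); print("flange circle off",cx,cy,rr)
n=-e1 if e1[0]<0 else e1; h=np.cross(a,n)
lug=(s>.004)&(s<.012)&(np.linalg.norm(X,axis=1)>.0185)&(np.linalg.norm(X,axis=1)<.028); L=q[lug]; 
for x in(L,): print("lug pts",len(L),"y",(L@n).mean(),"h",(L@h).mean(),"ang",np.degrees(np.arctan2((L@h).mean(),(L@n).mean())))
o,dd=ray((280.2,170.2),K,T); 
for hh in(.008,.005):
    x=o+dd*(((s0+hh*a-o)@a)/(dd@a))-s0; print("lug px",x@n,x@h,np.degrees(np.arctan2(x@h,x@n)))
np.savez("seat.npz",s=s0,a=a,n=n,h=h); print("n az",np.degrees(np.arctan2(n[1],n[0])))
E
python3 fit.py
```

```text
plane pts 1280 rms 0.0007150894825825927 seat [0.6063 0.0101 0.1252] a [-0.1025 -0.5729  0.8132] lean 35.58862783623521 az -100.14598093103386 arborpts 391 0.00018123055941452783
tip circle off -0.005033506080508232 0.1808328777551651 12.390111923217773 0.08375523219610105
flange circle off 0.172232985496521 0.06617274135351181 31.061487197875977
lug pts 86 y -0.021890347750744478 h 0.005068657797400835 ang 166.9630473056594
lug px -0.02379189242557338 0.004118951599312326 170.17807113487126
lug px -0.023543537412828327 0.0038767580199467293 170.64939266714927
n az -10.145980931033854
```

The fit is good: lean 35.6°, flange circle 31.06 mm and tip height 83.8 mm, both matching the text. The lug line is about -12° from n. The head's slot is at +22°, so it has to turn about -34° first, which I'll do on the bench with a light grip.

```bash
python3 - <<'E'
from plan import *
s=env.state();R=np.array(s["orientation"]);p=np.array(s["eef_pos"]);S=np.load("seat.npz")
y=lvl(R,S["n"])%360; print(y); u=-R[:,2]
hub=np.array([.582,.3667,.0415]); t=hub-u*.0045; print("tcp",t)
R2=plan(p,R,t+u*.06,y-17); print(R2.round(3).tolist()); R2=plan(t+u*.06,R2,t)
E
```

```text
133.66378135918302
tcp [0.58221233 0.36816482 0.03725038]
offset [[-0.0141, 0.0231, 0.026], [-0.01, 0.0251, 0.026], [-0.0057, 0.0264, 0.026], [-0.0011, 0.027, 0.026], [0.0034, 0.0268, 0.026], [0.0079, 0.0259, 0.026], [0.0122, 0.0242, 0.026], [0.0161, 0.0218, 0.026], [0.0195, 0.0187, 0.026], [0.0224, 0.0152, 0.026]] yaw [np.float64(9.7), np.float64(9.7), np.float64(9.7), np.float64(9.7), np.float64(9.7), np.float64(9.7), np.float64(9.7), np.float64(9.7), np.float64(9.7), np.float64(9.7)]
offset [[0.0246, 0.0112, 0.026], [0.0261, 0.0069, 0.026]] yaw [np.float64(9.7), np.float64(9.7)]
[[-0.164, 0.985, 0.047], [0.935, 0.14, 0.326], [0.314, 0.098, -0.944]]
offset [[-0.0, -0.0, 0.06]] yaw [0.0]
```

Call:
jog_arm(offset=[[-0.014,0.023,0.026],[-0.01,0.025,0.026],[-0.0057,0.0264,0.026],[-0.001,0.027,0.026],[0.0034,0.0268,0.026],[0.008,0.026,0.026],[0.0122,0.0242,0.026],[0.016,0.022,0.026],[0.0195,0.0187,0.026],[0.0224,0.0152,0.026]], yaw=[9.7,9.7,9.7,9.7,9.7,9.7,9.7,9.7,9.7,9.7], jaw=[0.088,0.088,0.088,0.088,0.088,0.088,0.088,0.088,0.088,0.088])

```text
time: 8.93
eef_pos: [0.5782, 0.2846, 0.1244]
orientation: [[-0.481, 0.876, 0.044], [0.835, 0.442, 0.326], [0.266, 0.194, -0.944]]
contact_force: [0.9, 0.0, 0.9]
finger_gap: 0.0879
```

Call:
jog_arm(offset=[[0.0246,0.011,0.026],[0.026,0.007,0.026],[0,0,0]], yaw=[9.7,9.7,0], jaw=[0.088,0.088,0.088])

```text
time: 9.3
eef_pos: [0.5746, 0.3527, 0.0915]
orientation: [[-0.17, 0.985, 0.04], [0.934, 0.148, 0.326], [0.315, 0.093, -0.945]]
contact_force: [-0.4, 0.1, 0.2]
finger_gap: 0.0877
```

```bash
python3 - <<'E'
from plan import *
s=env.state();R=np.array(s["orientation"]);p=np.array(s["eef_pos"]);S=np.load("seat.npz")
print(p,lvl(R,S["n"]),R[:,2],np.round(s["joint_pos"],2)); u=-R[:,2]
t=np.array([.582,.3667,.0415])-u*.0045; plan(p,R,t)
im,d,K,T=grab("wrist"); np.savez("w3.npz",im=im,d=d,K=K,T=T); save("w3.png",im)
E
```

```text
[0.57455659 0.35273983 0.09145131] 16.48003814584831 [ 0.04047319  0.32597226 -0.94451258] [ 0.23  0.46  1.61  0.38  0.99 -0.13]
offset [[-0.004, 0.0047, 0.0565]] yaw [0.0]
```

View pics/w3.png

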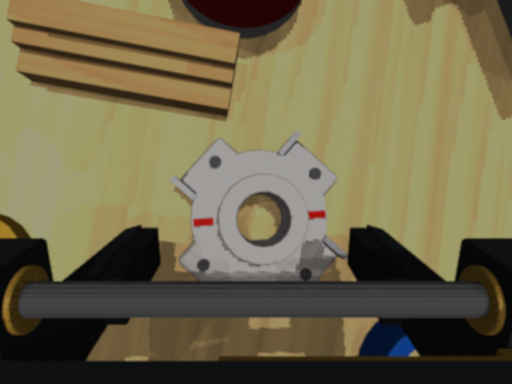

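The picture shows the head centred at (262,218) between the fingers, with marks at (203,222) and (317,215). I'll remeasure its centre and slot from this close view.

```bash
cat > head.py <<'E'
from plan import *
def head(f,c0=(.582,.3667)):
    D=np.load(f); C=cloud(D["d"],D["K"],D["T"]); P=C.reshape(-1,3); im=D["im"].astype(int)
    m=(np.hypot(P[:,0]-c0[0],P[:,1]-c0[1])<.036)&(abs(P[:,2]-.046)<.003); (cx,cy),rr=cv2.minEnclosingCircle((P[m][:,:2]*1000).astype(np.float32))
    red=(im[...,0]>90)&(im[...,0]>1.7*im[...,1])&(im[...,0]>1.7*im[...,2])&(np.hypot(C[...,0]-c0[0],C[...,1]-c0[1])<.07)
    q=C[red][:,:2]; 
    v=np.linalg.svd(q-q.mean(0))[2][0]; az=np.degrees(np.arctan2(v[1],v[0]))
    print("hub",cx,cy,rr,"marks",q.mean(0),len(q),"psi",(az+10.15+90)%180-90)
E
python3 -c "
from head import *
head('w3.npz'); head('w_head.npz')"
```

```text
hub 582.3826293945312 366.8201904296875 27.794017791748047 marks [0.58012372 0.365915  ] 256 psi 22.335155652225524
hub 581.8643188476562 366.6611022949219 28.401081085205078 marks [0.57666123 0.3658655 ] 73 psi 22.314166987013664
```

Call:
jog_arm(offset=[[-0.004,0.0047,0.02],[0,0,0.02],[0,0,0.0165],[0,0,0],[0,0,0],[0,0,0],[0,0,0]], yaw=[0,0,0,0,0,0,0], jaw=[0.088,0.088,0.088,0.04,0.04,0.04,0.04], grip_force=15)

```text
time: 10.22
eef_pos: [0.5863, 0.3639, 0.0391]
orientation: [[-0.165, 0.985, 0.045], [0.935, 0.142, 0.326], [0.315, 0.096, -0.944]]
contact_force: [-2.3, -1.6, 1.3]
finger_gap: 0.0546
```

Call:
jog_arm(offset=[[0,0,0],[0,0,0],[0,0,0],[0,0,0],[0,0,0],[0,0,0],[0,0,0]], yaw=[7,7,7,7,6.5,0,0], jaw=[0.04,0.04,0.04,0.04,0.04,0.04,0.088], grip_force=15)

```text
time: 11.1
eef_pos: [0.5856, 0.3639, 0.0383]
orientation: [[0.42, 0.906, 0.044], [0.852, -0.411, 0.325], [0.313, -0.099, -0.945]]
contact_force: [-1.3, -0.6, -0.6]
finger_gap: 0.0629
```

Call:
jog_arm(offset=[[0,0,0],[0,0,-0.055],[0,0,0]], yaw=[0,-9,-8.5], jaw=[0.088,0.088,0.088])

```text
time: 11.48
eef_pos: [0.5862, 0.3457, 0.094]
orientation: [[0.124, 0.991, 0.051], [0.936, -0.134, 0.327], [0.331, 0.007, -0.944]]
contact_force: [0.3, 0.4, 0.0]
finger_gap: 0.088
```

```bash
python3 - <<'E'
from head import *
s=env.state();R=np.array(s["orientation"]);p=np.array(s["eef_pos"]);S=np.load("seat.npz")
print(p,lvl(R,S["n"]),R[:,2])
im,d,K,T=grab("wrist"); np.savez("w4.npz",im=im,d=d,K=K,T=T); head("w4.npz")
E
```

```text
[0.58624812 0.34568567 0.09399126] 1.2460499122666113 [ 0.05092629  0.32667932 -0.94376222]
hub 585.115234375 370.49505615234375 27.930194854736328 marks [0.58509333 0.37024078] 258 psi -7.890758011420559
```

```bash
python3 - <<'E'
from plan import *
s=env.state();R=np.array(s["orientation"]);p=np.array(s["eef_pos"])
u=-R[:,2]; t=np.array([.5851,.3705,.0400])-u*.007; print(t); plan(p,R,t,-3.3,step=.025)
E
```

```text
[0.58543823 0.37278258 0.03339126]
offset [[0.002, -0.0011, 0.0215], [0.002, -0.0011, 0.0215], [0.0021, -0.0011, 0.0215]] yaw [-1.1, -1.1, -1.1]
```

Call:
jog_arm(offset=[[0.003,-0.0016,0.0215],[0.003,-0.0017,0.0215],[0,0,0.0215],[0,0,0],[0,0,0],[0,0,0],[0,0,0]], yaw=[-1.1,-1.1,-1.1,0,0,0,0], jaw=[0.088,0.088,0.088,0.04,0.04,0.04,0.04], grip_force=15)

```text
time: 12.4
eef_pos: [0.5836, 0.3728, 0.0301]
orientation: [[0.074, 0.996, 0.044], [0.942, -0.084, 0.325], [0.327, 0.017, -0.945]]
contact_force: [0.1, -0.3, -5.8]
finger_gap: 0.0743
```

Call:
jog_arm(offset=[[0,0,0],[0,0,0],[0,0,0]], yaw=[2.3,2.3,0], jaw=[0.04,0.04,0.04], grip_force=55)

```text
time: 12.78
eef_pos: [0.5844, 0.3728, 0.0313]
orientation: [[0.153, 0.987, 0.046], [0.932, -0.159, 0.325], [0.329, -0.007, -0.944]]
contact_force: [0.6, -0.1, -5.7]
finger_gap: 0.0723
```

```bash
python3 - <<'E'
from plan import *
s=env.state();R=np.array(s["orientation"]);p=np.array(s["eef_pos"]);S=np.load("seat.npz")
print(s["time"],p,lvl(R,S["n"]),R[:,2],s["finger_gap"],s["contact_force"],np.round(s["joint_pos"],2))
seat,a,n=S["s"],S["a"],S["n"]
hub=np.array([.5851,.3705,0]); r=R.T@(np.array([hub[0],hub[1],.046])-p); ax=R.T@np.array([0,0,1]); print("hubtop in tool",r.round(4),"axis",ax.round(3))
Rf=R@Ro.from_euler('z',180,degrees=True).as_matrix(); print("predicted axis after",(Rf@ax).round(3),"a",a.round(3),"err deg",np.degrees(np.arccos(Rf@ax@a)))
np.savez("grasp.npz",r=r,ax=ax)
# target: slot bottom 0.10 above flange -> hub top at .146+; go via lift
bot=.105; t=seat+a*(bot+.046)-Rf@r; print("pre",t)
via=p+np.array([0,0,.10]); plan(p,R,via)
R2=plan(via,R,t,180)
E
```

```text
12.775 [0.58435207 0.37283502 0.03127219] -1.2489140501699447 [ 0.04566113  0.3254351  -0.94446125] 0.0722895392238329 [ 0.64195558 -0.14328211 -5.70127146] [0.26 0.58 1.58 0.4  0.89 0.18]
hubtop in tool [ 0.0028  0.001  -0.0146] axis [ 0.329 -0.007 -0.944]
predicted axis after [-0.086 -0.615  0.784] a [-0.103 -0.573  0.813] err deg 3.0696649738717543
pre [ 0.59290978 -0.06923521  0.23510028]
offset [[0.0164, -0.0004, -0.0472], [0.0164, -0.0004, -0.0472]] yaw [0.0, 0.0]
offset [[-0.0222, 0.0046, -0.0142], [-0.0209, 0.0086, -0.0142], [-0.019, 0.0123, -0.0142], [-0.0164, 0.0156, -0.0142], [-0.0133, 0.0183, -0.0142], [-0.0097, 0.0205, -0.0142], [-0.0057, 0.0219, -0.0142], [-0.0016, 0.0226, -0.0142], [0.0026, 0.0225, -0.0142], [0.0067, 0.0216, -0.0142]] yaw [10.6, 10.6, 10.6, 10.6, 10.6, 10.6, 10.6, 10.6, 10.6, 10.6]
offset [[0.0105, 0.02, -0.0142], [0.014, 0.0178, -0.0142], [0.0171, 0.0149, -0.0142], [0.0195, 0.0115, -0.0142], [0.0213, 0.0077, -0.0142], [0.0223, 0.0036, -0.0142], [0.0226, -0.0005, -0.0142]] yaw [10.6, 10.6, 10.6, 10.6, 10.6, 10.6, 10.6]
```

The gap of 72 mm is too wide: the fingertips sit too low and catch on the screws or knives. I'll open, raise 8 mm and close again.

Call:
jog_arm(offset=[[0,0,0],[0,0,0],[0,0,-0.008],[0,0,0],[0,0,0],[0,0,0],[0,0,0],[0,0,0]], yaw=[0,0,-1.2,0,0,0,0,0], jaw=[0.088,0.088,0.088,0.04,0.04,0.04,0.04,0.04], grip_force=15)

```text
time: 13.78
eef_pos: [0.5849, 0.3705, 0.0397]
orientation: [[0.132, 0.99, 0.047], [0.935, -0.14, 0.326], [0.329, 0.001, -0.944]]
contact_force: [3.0, -0.6, 1.9]
finger_gap: 0.0555
```

```bash
python3 - <<'E'
from plan import *
s=env.state();R=np.array(s["orientation"]);p=np.array(s["eef_pos"]);S=np.load("seat.npz")
print(s["time"],p,lvl(R,S["n"]),s["finger_gap"],s["contact_force"])
im,d,K,T=grab("wrist"); save("w5.png",im[100:384]);np.savez("w5.npz",im=im,d=d,K=K,T=T)
im,d,K,T=grab("side"); np.savez("s5.npz",im=im,d=d,K=K,T=T)
from head import head
for f in("w5.npz","s5.npz"):
    try: head(f,(.585,.3705))
    except Exception as e: print(e)
E
```

```text
13.775 [0.58490219 0.37051552 0.03965171] 0.23706902482642775 0.05549558355591739 [ 2.97471453 -0.61134197  1.94907253]
hub 585.610595703125 375.2322082519531 35.0937385559082 marks [nan nan] 0 psi 10.150000000000006
hub 585.297607421875 374.2718200683594 33.50168228149414 marks [0.54694208 0.37963869] 2 psi 41.58350681305237head.py:7: RuntimeWarning: Mean of empty slice.
  v=np.linalg.svd(q-q.mean(0))[2][0]; az=np.degrees(np.arctan2(v[1],v[0]))
  ret = um.true_divide(
head.py:8: RuntimeWarning: Mean of empty slice.
  print("hub",cx,cy,rr,"marks",q.mean(0),len(q),"psi",(az+10.15+90)%180-90)
```

View pics/w5.png

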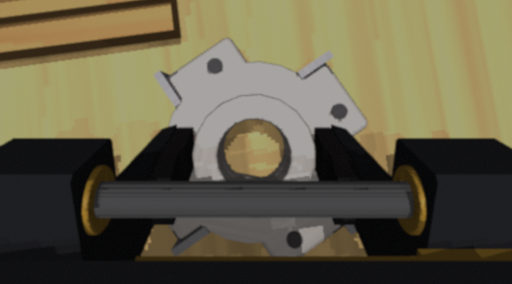

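The grip on the hub is good now (55.5 mm). The marks are hidden behind the fingers, so I'll get the slot angle from the screw positions: (215,66), (340,111) and (294,239) in this crop, against the earlier frame.

```bash
python3 - <<'E'
from m import *
def pts(f,px,z=.028):
    D=np.load(f); o=[]
    for p in px:
        c,d=ray(p,D["K"],D["T"]); o.append((c+d*((z-c[2])/d[2]))[:2])
    return np.array(o)
A=pts("w3.npz",[(215,160),(316,173),(306,273),(203,265)]); B=pts("w5.npz",[(215,166),(340,211),(294,339)])
cA=np.array([.5824,.3668]); 
an=lambda v:np.degrees(np.arctan2(v[:,1],v[:,0]))
cB=(B[0]+B[2])/2; print(cB,A.mean(0),np.linalg.norm(A-A.mean(0),axis=1),np.linalg.norm(B-cB,axis=1))
a1=an(A-A.mean(0));b1=an(B-cB); print(a1,b1)
dA=np.degrees(np.arctan2(*(A[0]-A[2])[::-1]));dB=np.degrees(np.arctan2(*(B[0]-B[2])[::-1])); print("rot",dB-dA,"psi",22.3+dB-dA)
E
```

```text
[0.58403416 0.36814345] [0.58290248 0.36695812] [0.04790292 0.04754198 0.04718696 0.04796176] [0.0468983  0.04760524 0.0468983 ]
[ 137.33889271   46.90302365  -42.15133048 -132.23562368] [106.75861343  16.61976013 -73.24138657]
rot -30.833248536906964 psi -8.533248536906967
```

Call:
jog_arm(offset=[[0,0,0],[-0.0015,0,0.002],[0,0,0],[0,0,0],[0,0,0],[0,0,0],[0,0,0],[0,0,0]], yaw=[0,-3.5,0,0,0,3.7,0,0], jaw=[0.07,0.07,0.04,0.04,0.04,0.04,0.04,0.04], grip_force=30)

```text
time: 14.88
eef_pos: [0.5834, 0.3696, 0.0363]
orientation: [[0.135, 0.99, 0.045], [0.935, -0.142, 0.325], [0.328, -0.002, -0.945]]
contact_force: [0.2, 0.1, -4.6]
finger_gap: 0.0553
```

Call:
jog_arm(offset=[[0,0,0],[0,0,0]], yaw=[0,0], jaw=[0.04,0.04], grip_force=58)

```text
time: 15.12
eef_pos: [0.5836, 0.3696, 0.0364]
orientation: [[0.135, 0.99, 0.045], [0.935, -0.143, 0.325], [0.329, -0.002, -0.944]]
contact_force: [0.0, 0.4, -4.7]
finger_gap: 0.0548
```

```bash
python3 - <<'E'
from plan import *
s=env.state();R=np.array(s["orientation"]);p=np.array(s["eef_pos"]);S=np.load("seat.npz")
print(s["time"],p,lvl(R,S["n"]),R[:,2],s["finger_gap"],s["contact_force"],np.round(s["joint_pos"],2))
im,d,K,T=grab("wrist"); np.savez("w6.npz",im=im,d=d,K=K,T=T)
P=cloud(d,K,T).reshape(-1,3); u=-R[:,2]
# hub bore/top center : upper-visible arc fit
m=(abs(P[:,2]-.046)<.002)&(P[:,1]>.372)&(np.hypot(P[:,0]-.584,P[:,1]-.368)<.04); X=P[m][:,:2]
o=X[np.hypot(X[:,0]-.584,X[:,1]-.368)>.024]
from scipy.optimize import least_squares
an=np.degrees(np.arctan2(o[:,1]-.368,o[:,0]-.584)); E=np.array([X[(b:=(abs(np.degrees(np.arctan2(X[:,1]-.368,X[:,0]-.584))-k)<4))][np.argmax(np.hypot(X[b][:,0]-.584,X[b][:,1]-.368))] for k in range(30,151,8)])
f=least_squares(lambda c:np.hypot(*(E-c).T)-.028,[.584,.368],loss="soft_l1",f_scale=.001); print("hub c",f.x,abs(f.fun).max())
hub=f.x; seat,a=S["s"],S["a"]
r=R.T@(np.array([*hub,.046])-p); ax=R.T@np.array([0,0,1]); print("hubtop in tool",r.round(4))
np.savez("grasp.npz",r=r,ax=ax)
Rf=R@Ro.from_euler('z',180,degrees=True).as_matrix(); print("err deg",np.degrees(np.arccos(Rf@ax@a)))
t=seat+a*(.105+.046)-Rf@r; print("pre",t)
via=p+np.array([0,0,.10]); plan(p,R,via); plan(via,R,t,180)
E
```

```text
15.125 [0.58356571 0.36964614 0.03637675] -0.34167104224421746 [ 0.04503029  0.32546724 -0.94448046] 0.054758015719714365 [ 0.02573857  0.40951666 -4.67009186] [0.25 0.56 1.58 0.4  0.9  0.16]
hub c [0.58240941 0.36770938] 0.0017214564367008835
hubtop in tool [ 0.0012 -0.0009 -0.0098]
err deg 3.092067167055036
pre [ 0.59054901 -0.07200228  0.23918344]
offset [[0.0164, -0.0001, -0.0472], [0.0164, -0.0001, -0.0472]] yaw [0.0, 0.0]
offset [[-0.0222, 0.0041, -0.0141], [-0.0211, 0.0081, -0.0141], [-0.0193, 0.0119, -0.0141], [-0.0167, 0.0152, -0.0141], [-0.0137, 0.018, -0.0141], [-0.0101, 0.0202, -0.0141], [-0.0062, 0.0217, -0.0141], [-0.0021, 0.0225, -0.0141], [0.0021, 0.0225, -0.0141], [0.0062, 0.0218, -0.0141]] yaw [10.6, 10.6, 10.6, 10.6, 10.6, 10.6, 10.6, 10.6, 10.6, 10.6]
offset [[0.0101, 0.0202, -0.0141], [0.0136, 0.0181, -0.0141], [0.0167, 0.0152, -0.0141], [0.0192, 0.0119, -0.0141], [0.0211, 0.0082, -0.0141], [0.0222, 0.0041, -0.0141], [0.0226, -0.0, -0.0141]] yaw [10.6, 10.6, 10.6, 10.6, 10.6, 10.6, 10.6]
```

```bash
python3 - <<'E'
from plan import *
s=env.state();R=np.array(s["orientation"]);p=np.array(s["eef_pos"]);S=np.load("seat.npz");G=np.load("grasp.npz")
Rf=R@Ro.from_euler('z',180,degrees=True).as_matrix();t=S["s"]+S["a"]*(.105+.046+.07)-Rf@G["r"]; print(t)
via=p+np.array([0,0,.26]); plan(p,R,via); plan(via,R,t,180.2)
E
```

```text
[ 0.58337388 -0.11210274  0.29610845]
offset [[0.0171, -0.0001, -0.0491], [0.0171, -0.0001, -0.0491], [0.0171, -0.0001, -0.0491], [0.0171, -0.0001, -0.0491], [0.0171, -0.0001, -0.0491]] yaw [0.0, 0.0, 0.0, 0.0, 0.0]
offset [[-0.0265, 0.004, -0.0092], [-0.0253, 0.0088, -0.0092], [-0.0232, 0.0133, -0.0092], [-0.0204, 0.0174, -0.0092], [-0.0168, 0.0208, -0.0092], [-0.0127, 0.0236, -0.0092], [-0.0082, 0.0255, -0.0092], [-0.0033, 0.0266, -0.0092], [0.0016, 0.0268, -0.0092], [0.0065, 0.026, -0.0092]] yaw [10.6, 10.6, 10.6, 10.6, 10.6, 10.6, 10.6, 10.6, 10.6, 10.6]
offset [[0.0112, 0.0244, -0.0092], [0.0155, 0.0219, -0.0092], [0.0192, 0.0187, -0.0092], [0.0223, 0.0148, -0.0092], [0.0247, 0.0105, -0.0092], [0.0262, 0.0057, -0.0092], [0.0268, 0.0008, -0.0092]] yaw [10.6, 10.6, 10.6, 10.6, 10.6, 10.6, 10.6]
```

Call:
jog_arm(offset=[[0.007,0,-0.02],[0.0137,0,-0.039],[0.0137,0,-0.039],[0.017,0,-0.049],[0.017,0,-0.049],[0.017,0,-0.049]], yaw=[0,0,0,0,0,0], jaw=[0.04,0.04,0.04,0.04,0.04,0.04])

```text
time: 15.92
eef_pos: [0.5839, 0.3695, 0.2997]
orientation: [[0.135, 0.99, 0.047], [0.935, -0.143, 0.326], [0.329, 0.0, -0.944]]
contact_force: [0.7, 0.6, -6.9]
finger_gap: 0.0548
```

Call:
jog_arm(offset=[[-0.0265,0.004,-0.009],[-0.0253,0.0088,-0.009],[-0.0232,0.0133,-0.009],[-0.02,0.0174,-0.009],[-0.017,0.021,-0.009],[-0.0127,0.0236,-0.009],[-0.008,0.0255,-0.009],[-0.0033,0.0266,-0.009],[0.0016,0.0268,-0.009],[0.0065,0.026,-0.009]], yaw=[10.6,10.6,10.6,10.6,10.6,10.6,10.6,10.6,10.6,10.6], jaw=[0.04,0.04,0.04,0.04,0.04,0.04,0.04,0.04,0.04,0.04])

```text
time: 17.18
eef_pos: [0.5844, 0.0862, 0.2958]
orientation: [[0.912, -0.408, 0.048], [-0.401, -0.857, 0.325], [-0.091, -0.315, -0.945]]
contact_force: [0.4, 0.5, -5.1]
finger_gap: 0.0548
```

Call:
jog_arm(offset=[[0.011,0.0244,-0.009],[0.0155,0.022,-0.009],[0.019,0.0187,-0.009],[0.0223,0.015,-0.009],[0.0247,0.0105,-0.009],[0.026,0.0057,-0.009],[0.027,0.0008,-0.009],[0,0,0]], yaw=[10.6,10.6,10.6,10.6,10.6,10.6,10.6,0], jaw=[0.04,0.04,0.04,0.04,0.04,0.04,0.04,0.04])

```text
time: 18.18
eef_pos: [0.5839, -0.113, 0.2938]
orientation: [[-0.142, -0.989, 0.048], [-0.934, 0.15, 0.324], [-0.327, 0.001, -0.945]]
contact_force: [0.5, -0.4, -5.7]
finger_gap: 0.0545
```

```bash
cat > obs.py <<'E'
from plan import *
s=env.state();R=np.array(s["orientation"]);p=np.array(s["eef_pos"]);S=np.load("seat.npz")
print(s["time"],p.round(4),"lvl",lvl(R,-S["n"]).round(2),R[:,2].round(3),"gap",s["finger_gap"],"f",np.round(s["contact_force"],1),np.round(s["joint_pos"],2))
im,d,K,T=grab("wrist"); np.savez("wo.npz",im=im,d=d,K=K,T=T)
E
python3 - <<'E'
from obs import *
G=np.load("grasp.npz"); print("exp hubtop",p+R@G["r"],"axis",(R@G["ax"]).round(3),"a",S["a"].round(3))
ims=[im]
for c in("side","scene"):
    i,dd,KK,TT=grab(c); np.savez("o_"+c,im=i,d=dd,K=KK,T=TT)
    q=np.linalg.inv(TT)@np.r_[p+R@G["r"],1]; u=int(KK[0,0]*q[0]/-q[2]+KK[0,2]); v=int(KK[1,1]*-q[1]/-q[2]+KK[1,2]); u=max(u,80);v=max(v,60); ims.append(i[v-60:v+60,u-80:u+80])
    P=cloud(dd,KK,TT).reshape(-1,3); np.savez("oc_"+c,P=P)
save("w7.png",np.hstack([cv2.resize(ims[0],(400,300)),cv2.resize(ims[1],(400,300),interpolation=3)]))
E
```

```text
18.175 [ 0.5839 -0.113   0.2938] lvl -0.17 [ 0.048  0.324 -0.945] gap 0.0544753479873537 f [ 0.5 -0.4 -5.7] [-0.55  0.22  1.48  0.31  1.57  2.72]
exp hubtop [ 0.58411256 -0.11741998  0.30264809] axis [-0.09  -0.613  0.785] a [-0.103 -0.573  0.813]
```

View pics/w7.png

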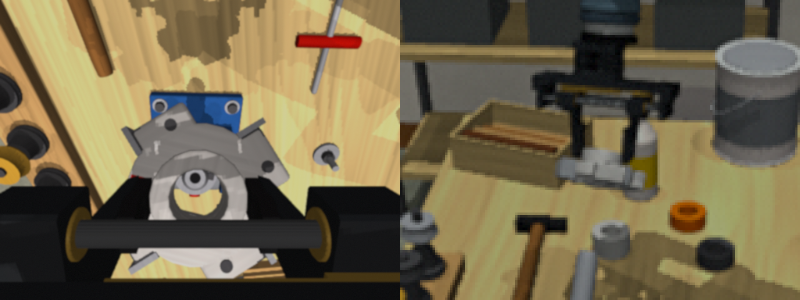

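The picture shows the head held in the fingers with the arbor tip visible through its bore at about (195,180) in the left half. Next I'll measure the head's axis and centre in hand.

```bash
cat > inhand.py <<'E'
from plan import *
from scipy.optimize import least_squares
D=np.load("wo.npz"); s=env.state();R=np.array(s["orientation"]);p=np.array(s["eef_pos"]);S=np.load("seat.npz");G=np.load("grasp.npz")
P=cloud(D["d"],D["K"],D["T"]).reshape(-1,3); P=P[~np.isnan(P).any(1)]
h=p+R@G["r"]; ax=R@G["ax"]; yv=R[:,1]; xv=R[:,0]
for k in range(5):
    q=P-h; z=q@ax; rr=np.linalg.norm(q-np.outer(z,ax),axis=1)
    m=(abs(z)<(.006 if k<2 else .002))&(rr>.0175)&(rr<.029)&(abs(q@yv)<.024); X=P[m]; c=X.mean(0); nn=np.linalg.svd(X-c,full_matrices=False)[2][2]; nn*=np.sign(nn[2])
    ax=nn; h=h-((h-c)@ax)*ax
e1=np.cross(yv,ax);e1/=np.linalg.norm(e1);e2=np.cross(ax,e1)
q=P-h; z=q@ax; X=np.c_[q@e1,q@e2]; rr=np.hypot(*X.T); top=abs(z)<.0025
an=np.degrees(np.arctan2(X[:,1],X[:,0])); E=[]
for k in range(-180,180,6):
    b=top&(abs(an-k)<3)&(rr<.034)
    if b.sum()>5 and rr[b].max()>.025: E.append(X[b][np.argmax(rr[b])])
E=np.array(E); E=E[abs(E[:,1])<.024]; f=least_squares(lambda c:np.hypot(*(E-c).T)-.0283,[0,0],loss="soft_l1",f_scale=.0007); print("edge pts",len(E),f.x,np.median(abs(f.fun)))
h=h+f.x[0]*e1+f.x[1]*e2
print("plane pts",m.sum(),"hubtop",h.round(4),"ax",ax.round(3),"err to a deg",np.degrees(np.arccos(ax@S["a"])))
S_=S["s"];a=S["a"];n=S["n"];hx=S["h"]
b=h-.046*ax; v=b-S_; print("bottom rel seat: n",(v@n).round(4),"h",(v@hx).round(4),"a",(v@a).round(4)," axis tilt n,h deg",np.degrees([ax@n,ax@hx]).round(2))
w=h-S_; print("top rel: n",(w@n).round(4),"h",(w@hx).round(4))
np.savez("hand.npz",r=R.T@(h-p),ax=R.T@ax)
E
python3 inhand.py
```

```text
edge pts 20 [0.00044032 0.00135144] 0.00011308739420361376
plane pts 4316 hubtop [ 0.5827 -0.1149  0.3035] ax [-0.102 -0.593  0.799] err to a deg 1.4087526201573837
bottom rel seat: n -0.0014 h 0.0014 a 0.173  axis tilt n,h deg [ 0.24 -1.39]
top rel: n -0.0012 h 0.0003
```

```bash
python3 - <<'E'
from plan import *
s=env.state();R=np.array(s["orientation"]);S=np.load("seat.npz")
print("corr",(R.T@(.0013*S["n"]-.0009*S["h"])).round(4),"down per 10mm",(R.T@(-.01*S["a"])).round(5))
E
```

```text
corr [ 0.0009 -0.0013  0.0002] down per 10mm [-0.00282 -0.00019  0.00959]
```

Call:
jog_arm(offset=[[0.0009,-0.0013,0.0002],[-0.0028,-0.0002,0.0096],[-0.0056,-0.0004,0.0192],[-0.0056,-0.0004,0.0192],[-0.0042,-0.0003,0.0144],[-0.0042,-0.0003,0.0144],[-0.0042,-0.0003,0.0144],[-0.0042,-0.0003,0.0144],[0,0,0]], yaw=[0,0,0,0,0,0,0,0,0], jaw=[0.04,0.04,0.04,0.04,0.04,0.04,0.04,0.04,0.04])

```text
time: 19.45
eef_pos: [0.596, -0.048, 0.2012]
orientation: [[-0.139, -0.989, 0.044], [-0.934, 0.146, 0.327], [-0.33, 0.004, -0.944]]
contact_force: [0.5, -0.6, -5.2]
finger_gap: 0.0547
```

```bash
cat > where.py <<'E'
from obs import *
H=np.load("hand.npz"); h=p+R@H["r"]; ax=R@H["ax"]; b=h-.046*ax-S["s"]
print("pred bottom n,h,a",[(b@S[k]).round(4) for k in("n","h","a")],"force along a",(s["contact_force"]@S["a"]).round(1),"n",(s["contact_force"]@S["n"]).round(1),"h",(s["contact_force"]@S["h"]).round(1))
E
python3 where.py
```

```text
19.45 [ 0.596  -0.048   0.2012] lvl -0.68 [ 0.044  0.327 -0.944] gap 0.05474586390580883 f [ 0.5 -0.6 -5.2] [-0.45  0.29  1.59  0.32  1.38  2.76]
pred bottom n,h,a [np.float64(-0.0005), np.float64(-0.0006), np.float64(0.061)] force along a -4.0 n 0.6 h -3.5
```

Call:
jog_arm(offset=[[-0.0028,-0.0002,0.0096],[-0.0028,-0.0002,0.0096],[-0.0028,-0.0002,0.0096],[-0.0028,-0.0002,0.0096],[-0.0014,-0.0001,0.0048],[0,0,0]], yaw=[0,0,0,0,0,0], jaw=[0.04,0.04,0.04,0.04,0.04,0.04])

```text
time: 20.25
eef_pos: [0.6007, -0.0228, 0.1653]
orientation: [[-0.139, -0.989, 0.045], [-0.934, 0.146, 0.326], [-0.329, 0.003, -0.944]]
contact_force: [0.4, -0.2, -5.4]
finger_gap: 0.0549
```

```bash
python3 where.py
```

```text
20.25 [ 0.6007 -0.0228  0.1653] lvl -0.56 [ 0.045  0.326 -0.944] gap 0.05487516521017503 f [ 0.4 -0.2 -5.4] [-0.41  0.33  1.62  0.34  1.3   2.77]
pred bottom n,h,a [np.float64(-0.0003), np.float64(-0.0006), np.float64(0.0169)] force along a -4.3 n 0.4 h -3.3
```

Call:
jog_arm(offset=[[-0.0007,0,0.0024],[-0.0007,0,0.0024],[-0.0007,-0.0001,0.0024],[-0.0007,0,0.0024],[0,0,0]], yaw=[0,0,0,0,0], jaw=[0.04,0.04,0.04,0.04,0.04])

```text
time: 20.92
eef_pos: [0.6017, -0.0172, 0.1574]
orientation: [[-0.139, -0.989, 0.045], [-0.934, 0.146, 0.326], [-0.329, 0.003, -0.944]]
contact_force: [0.1, -0.1, -5.8]
finger_gap: 0.0546
```

```bash
python3 where.py
```

```text
20.925 [ 0.6017 -0.0172  0.1574] lvl -0.5 [ 0.045  0.326 -0.944] gap 0.05458598652768039 f [ 0.1 -0.1 -5.8] [-0.4   0.34  1.63  0.34  1.28  2.78]
pred bottom n,h,a [np.float64(-0.0002), np.float64(-0.0007), np.float64(0.0072)] force along a -4.7 n 0.1 h -3.4
```

Call:
jog_arm(offset=[[-0.0006,0,0.002],[-0.0006,0,0.002],[0,0,0]], yaw=[0,0,0], jaw=[0.04,0.04,0.04])

```text
time: 21.35
eef_pos: [0.6021, -0.0148, 0.154]
orientation: [[-0.139, -0.989, 0.045], [-0.934, 0.146, 0.326], [-0.329, 0.003, -0.944]]
contact_force: [0.5, 0.6, -4.7]
finger_gap: 0.0546
```

```bash
python3 where.py
```

```text
21.35 [ 0.6021 -0.0148  0.154 ] lvl -0.49 [ 0.045  0.326 -0.944] gap 0.05462577412398791 f [ 0.5  0.6 -4.7] [-0.39  0.34  1.63  0.34  1.28  2.78]
pred bottom n,h,a [np.float64(-0.0003), np.float64(-0.0007), np.float64(0.003)] force along a -4.2 n 0.4 h -2.2
```

The head is in the slot: at 3 mm there is no resistance. I'll seat it.

Call:
jog_arm(offset=[[-0.0006,0,0.0019],[-0.0005,0,0.0018],[0,0,0]], yaw=[0,0,0], jaw=[0.04,0.04,0.04])

```text
time: 21.78
eef_pos: [0.6028, -0.014, 0.1531]
orientation: [[-0.138, -0.989, 0.047], [-0.935, 0.146, 0.324], [-0.327, 0.001, -0.945]]
contact_force: [-7.7, -4.7, 8.7]
finger_gap: 0.0549
```

```bash
python3 where.py; python3 inhand.py
```

```text
21.775 [ 0.6028 -0.014   0.1531] lvl -0.19 [ 0.047  0.324 -0.945] gap 0.054924733994604825 f [-7.7 -4.7  8.7] [-0.39  0.34  1.63  0.34  1.27  2.78]
pred bottom n,h,a [np.float64(0.0003), np.float64(-0.0004), np.float64(0.0017)] force along a 10.6 n -6.7 h 0.2
edge pts 22 [0.0024114  0.00200759] 0.00015827237916720034
plane pts 3692 hubtop [ 0.6014 -0.0159  0.163 ] ax [-0.097 -0.58   0.809] err to a deg 0.5498805707592466
bottom rel seat: n -0.0005 h 0.0008 a 0.0001  axis tilt n,h deg [ 0.37 -0.41]
top rel: n -0.0002 h 0.0005
```

The head is seated: underside 0.1 mm from the flange by vision, tilt 0.5°. I'll release, retreat along the arbor and measure the brass ring from the earlier wrist frame.

Call:
jog_arm(offset=[[0,0,0],[0,0,0],[0.0028,0.0002,-0.0096],[0.0084,0.0006,-0.0288],[0.014,0.001,-0.048],[0.014,0.001,-0.048]], yaw=[0,0,0,0,0,0], jaw=[0.07,0.088,0.088,0.088,0.088,0.088])

```text
time: 22.58
eef_pos: [0.5879, -0.0935, 0.2668]
orientation: [[-0.139, -0.989, 0.046], [-0.934, 0.146, 0.326], [-0.329, 0.002, -0.944]]
contact_force: [0.2, -0.1, 0.2]
finger_gap: 0.0881
```

```bash
cat > disc.py <<'E'
from plan import *
def disc(f,c0,zt,rad=.032):
    D=np.load(f); P=cloud(D["d"],D["K"],D["T"]).reshape(-1,3)
    for k in range(2):
        m=(np.hypot(P[:,0]-c0[0],P[:,1]-c0[1])<rad+.006)&(abs(P[:,2]-zt)<.003); (cx,cy),rr=cv2.minEnclosingCircle((P[m][:,:2]*1000).astype(np.float32)); c0=(cx/1e3,cy/1e3)
    print("disc",m.sum(),round(cx,1),round(cy,1),"r",round(rr,1),"z",np.nanmean(P[m][:,2]).round(4)); return c0
E
python3 - <<'E'
from obs import *; from disc import disc
c=disc("w_head.npz",(.402,.312),.016)
H=np.load("hand.npz")
# check the seated head from retreat
P=cloud(d,K,T).reshape(-1,3); q=P-S["s"]; sa=q@S["a"]; r=np.linalg.norm(q-np.outer(sa,S["a"]),axis=1); m=(abs(sa-.046)<.004)&(r>.018)&(r<.027); X=P[m]; cc=X.mean(0); nn=np.linalg.svd(X-cc,full_matrices=False)[2][2]; nn*=np.sign(nn[2])
print("hub top height",sa[m].mean(),m.sum(),"tilt",np.degrees(np.arccos(nn@S["a"])))
u=-R[:,2]; t=np.array([c[0],c[1],.011])-u*.0055; print("t",t)
plan(p,R,t+u*.09+np.array([0,0,.05]),-180+lvl(R,-S["n"]))
E
```

```text
22.575 [ 0.5879 -0.0935  0.2668] lvl -0.38 [ 0.046  0.326 -0.944] gap 0.08806215746498361 f [ 0.2 -0.1  0.2] [-0.52  0.24  1.51  0.31  1.52  2.73]
disc 2396 403.8 311.7 r 32.2 z 0.0155
hub top height 0.045971220560541246 1682 tilt 0.018432015241205437
t [0.40400434 0.313471   0.00580633]
offset [[-0.0158, 0.0134, 0.013], [-0.0179, 0.0104, 0.013], [-0.0195, 0.0072, 0.013], [-0.0204, 0.0037, 0.013], [-0.0207, 0.0001, 0.013], [-0.0204, -0.0035, 0.013], [-0.0195, -0.007, 0.013], [-0.018, -0.0103, 0.013], [-0.0159, -0.0133, 0.013], [-0.0134, -0.0158, 0.013]] yaw [np.float64(-10.0), np.float64(-10.0), np.float64(-10.0), np.float64(-10.0), np.float64(-10.0), np.float64(-10.0), np.float64(-10.0), np.float64(-10.0), np.float64(-10.0), np.float64(-10.0)]
offset [[-0.0104, -0.0179, 0.013], [-0.0072, -0.0195, 0.013], [-0.0037, -0.0204, 0.013], [-0.0001, -0.0207, 0.013], [0.0035, -0.0204, 0.013], [0.007, -0.0195, 0.013], [0.0103, -0.018, 0.013], [0.0133, -0.0159, 0.013]] yaw [np.float64(-10.0), np.float64(-10.0), np.float64(-10.0), np.float64(-10.0), np.float64(-10.0), np.float64(-10.0), np.float64(-10.0), np.float64(-10.0)]
```

The seated head reads 46.0 mm at its top with 0.02° tilt, so it is fully home. Now the brass ring at (0.4038, 0.3117).

Call:
jog_arm(offset=[[-0.016,0.0134,0.009],[-0.018,0.0104,0.009],[-0.0195,0.0072,0.009],[-0.0204,0.0037,0.01],[-0.0207,0.0001,0.013],[-0.0204,-0.0035,0.013],[-0.0195,-0.007,0.013],[-0.018,-0.0103,0.015],[-0.016,-0.0133,0.016],[-0.0134,-0.0158,0.016]], yaw=[-10,-10,-10,-10,-10,-10,-10,-10,-10,-10], jaw=[0.088,0.088,0.088,0.088,0.088,0.088,0.088,0.088,0.088,0.088])

```text
time: 23.88
eef_pos: [0.4832, 0.1156, 0.2017]
orientation: [[0.998, 0.041, 0.047], [0.023, -0.945, 0.326], [0.058, -0.324, -0.944]]
contact_force: [-0.4, -0.6, -0.7]
finger_gap: 0.0882
```

Call:
jog_arm(offset=[[-0.0104,-0.018,0.014],[-0.0072,-0.0195,0.014],[-0.0037,-0.0204,0.014],[0,-0.0207,0.014],[0.0035,-0.0204,0.014],[0.007,-0.0195,0.014],[0.0103,-0.018,0.014],[0.0133,-0.016,0.014],[0,0,0]], yaw=[-10,-10,-10,-10,-10,-10,-10,-10,0], jaw=[0.088,0.088,0.088,0.088,0.088,0.088,0.088,0.088,0.088])

```text
time: 25.0
eef_pos: [0.3991, 0.2864, 0.1375]
orientation: [[0.138, 0.99, 0.044], [0.934, -0.144, 0.326], [0.329, -0.003, -0.944]]
contact_force: [0.8, 0.7, -1.1]
finger_gap: 0.0883
```

```bash
python3 - <<'E'
from obs import *; from disc import disc
c=disc("wo.npz",(.4038,.3117),.016)
y=lvl(R,S["n"]); print("lvl n",y)
u=-R[:,2]; t=np.array([c[0],c[1],.011])-u*.0055; print("t",t)
R2=plan(p,R,t+u*.03,y); plan(t+u*.03,R2,t,step=.01)
E
```

```text
25.0 [0.3991 0.2864 0.1375] lvl 179.42 [ 0.044  0.326 -0.944] gap 0.08826434903257246 f [ 0.8  0.7 -1.1] [ 0.17 -0.    2.07  0.38  1.01  0.12]
disc 3327 403.8 312.1 r 31.8 z 0.0154
lvl n -0.5772756518807691
t [0.40406567 0.31386484 0.00580605]
offset [[-0.0085, 0.0007, 0.0518], [-0.0085, 0.0007, 0.0518]] yaw [np.float64(-0.3), np.float64(-0.3)]
offset [[0.0, 0.0, 0.0075], [0.0, 0.0, 0.0075], [0.0, 0.0, 0.0075], [0.0, 0.0, 0.0075]] yaw [0.0, 0.0, 0.0, 0.0]
```

Call:
jog_arm(offset=[[-0.0085,0.0007,0.0518],[-0.0085,0.0007,0.0518],[0,0,0.01],[0,0,0.01],[0,0,0.005],[0,0,0],[0,0,0]], yaw=[-0.3,-0.3,0,0,0,0,0], jaw=[0.088,0.088,0.088,0.088,0.088,0.088,0.088])

```text
time: 25.92
eef_pos: [0.4058, 0.3115, 0.0116]
orientation: [[0.128, 0.991, 0.048], [0.935, -0.137, 0.326], [0.33, 0.003, -0.944]]
contact_force: [0.6, 0.5, -0.2]
finger_gap: 0.0879
```

Call:
jog_arm(offset=[[0,-0.0015,0.003],[0,0,0.0032],[0,0,0],[0,0,0],[0,0,0],[0,0,0],[0,0,0]], yaw=[0,0,0,0,0,0,0], jaw=[0.088,0.088,0.088,0.05,0.05,0.05,0.05], grip_force=25)

```text
time: 26.8
eef_pos: [0.404, 0.3136, 0.0048]
orientation: [[0.129, 0.991, 0.046], [0.936, -0.137, 0.326], [0.329, 0.001, -0.944]]
contact_force: [0.4, -0.0, -1.1]
finger_gap: 0.0632
```

```bash
python3 - <<'E'
from obs import *; from disc import disc
print("lvl n",lvl(R,S["n"]))
c=np.array([.4038,.3121]); D=np.load("wo.npz"); P=cloud(d,K,T).reshape(-1,3)
# y-position from visible arc
m=(abs(P[:,2]-.016)<.002)&(P[:,1]>.318)&(np.hypot(P[:,0]-c[0],P[:,1]-c[1])<.037); X=P[m][:,:2]; print(len(X),X[:,1].max()-.032)
rt=R.T@(np.array([p[0],X[:,1].max()-.032,.016])-p); print("ring top in tool",rt)
np.savez("grasp.npz",r=rt,ax=R.T@np.array([0,0,1.]))
Rf=R@Ro.from_euler('z',180,degrees=True).as_matrix();t=S["s"]+S["a"]*(.062+.085+.03)-Rf@rt; print(t)
v1=p+np.array([.05,-.02,.25]); plan(p,R,v1); plan(v1,R,t,180.)
E
```

```text
26.8 [0.404  0.3136 0.0048] lvl -179.76 [ 0.046  0.326 -0.944] gap 0.06319342318041558 f [ 0.4 -0.  -1.1] [ 0.23  0.31  2.07  0.5   0.7  -0.01]
lvl n 0.23778207916323452
4949 0.3119087414188344
ring top in tool [ 0.00213848  0.00024143 -0.01112208]
[ 0.58918806 -0.08572991  0.25936256]
offset [[0.014, 0.0105, -0.0481], [0.014, 0.0105, -0.0481], [0.014, 0.0105, -0.0481], [0.014, 0.0105, -0.0481], [0.014, 0.0105, -0.0481]] yaw [0.0, 0.0, 0.0, 0.0, 0.0]
offset [[-0.0198, 0.0109, -0.0072], [-0.0174, 0.0144, -0.0072], [-0.0145, 0.0173, -0.0072], [-0.011, 0.0197, -0.0072], [-0.0072, 0.0214, -0.0072], [-0.0032, 0.0224, -0.0072], [0.001, 0.0226, -0.0072], [0.0051, 0.022, -0.0072], [0.0091, 0.0207, -0.0072], [0.0127, 0.0186, -0.0072]] yaw [10.6, 10.6, 10.6, 10.6, 10.6, 10.6, 10.6, 10.6, 10.6, 10.6]
offset [[0.016, 0.016, -0.0072], [0.0186, 0.0128, -0.0072], [0.0207, 0.0091, -0.0072], [0.022, 0.0052, -0.0072], [0.0226, 0.001, -0.0072], [0.0224, -0.0031, -0.0072], [0.0214, -0.0072, -0.0072]] yaw [10.6, 10.6, 10.6, 10.6, 10.6, 10.6, 10.6]
```

Call:
jog_arm(offset=[[0,0,0],[0.007,0.005,-0.024],[0.014,0.0105,-0.048],[0.014,0.0105,-0.048],[0.014,0.0105,-0.048],[0.014,0.0105,-0.048],[0.007,0.0055,-0.024]], yaw=[0,0,0,0,0,0,0], jaw=[0.05,0.05,0.05,0.05,0.05,0.05,0.05], grip_force=50)

```text
time: 27.72
eef_pos: [0.4548, 0.2936, 0.2573]
orientation: [[0.128, 0.991, 0.049], [0.935, -0.137, 0.326], [0.33, 0.004, -0.944]]
contact_force: [0.4, -0.0, -3.6]
finger_gap: 0.0626
```

Call:
jog_arm(offset=[[-0.0198,0.011,-0.0072],[-0.0174,0.0144,-0.0072],[-0.0145,0.0173,-0.0072],[-0.011,0.0197,-0.0072],[-0.0072,0.0214,-0.0072],[-0.0032,0.0224,-0.0072],[0.001,0.0226,-0.0072],[0.005,0.022,-0.0072],[0.009,0.0207,-0.0072],[0.0127,0.0186,-0.0072]], yaw=[10.6,10.6,10.6,10.6,10.6,10.6,10.6,10.6,10.6,10.6], jaw=[0.05,0.05,0.05,0.05,0.05,0.05,0.05,0.05,0.05,0.05])

```text
time: 28.98
eef_pos: [0.5327, 0.0697, 0.2567]
orientation: [[0.914, -0.403, 0.044], [-0.394, -0.859, 0.326], [-0.093, -0.315, -0.944]]
contact_force: [-0.3, -0.2, -1.1]
finger_gap: 0.0625
```

Call:
jog_arm(offset=[[0.016,0.016,-0.0072],[0.0186,0.0128,-0.0072],[0.0207,0.009,-0.0072],[0.022,0.005,-0.0072],[0.0226,0.001,-0.0072],[0.0224,-0.003,-0.0072],[0.0214,-0.0072,-0.0072],[0,0,0]], yaw=[10.6,10.6,10.6,10.6,10.6,10.6,10.6,0], jaw=[0.05,0.05,0.05,0.05,0.05,0.05,0.05,0.05])

```text
time: 29.98
eef_pos: [0.589, -0.0871, 0.2587]
orientation: [[-0.134, -0.99, 0.045], [-0.935, 0.141, 0.326], [-0.329, 0.002, -0.944]]
contact_force: [-0.1, 0.2, -2.6]
finger_gap: 0.0626
```

```bash
cat > ring.py <<'E'
import sys
from plan import *
from scipy.optimize import least_squares
H=float(sys.argv[1])
D=np.load("wo.npz"); s=env.state();R=np.array(s["orientation"]);p=np.array(s["eef_pos"]);S=np.load("seat.npz");G=np.load("grasp.npz")
P=cloud(D["d"],D["K"],D["T"]).reshape(-1,3); P=P[~np.isnan(P).any(1)]
h=p+R@G["r"]; ax=R@G["ax"]; yv=R[:,1]
for k in range(6):
    q=P-h; z=q@ax; rr=np.linalg.norm(q-np.outer(z,ax),axis=1)
    m=(abs(z)<(.006 if k<2 else .002))&(rr>.018)&(rr<.033)&(abs(q@yv)<.026); X=P[m]; c=X.mean(0); nn=np.linalg.svd(X-c,full_matrices=False)[2][2]; nn*=np.sign(nn[2])
    ax=nn; h=h-((h-c)@ax)*ax
e1=np.cross(yv,ax);e1/=np.linalg.norm(e1);e2=np.cross(ax,e1)
q=P-h; z=q@ax; X=np.c_[q@e1,q@e2]; rr=np.hypot(*X.T); top=abs(z)<.0025; an=np.degrees(np.arctan2(X[:,1],X[:,0])); E=[]
for k in range(-180,180,6):
    b=top&(abs(an-k)<3)&(rr<.038)
    if b.sum()>5 and rr[b].max()>.028: E.append(X[b][np.argmax(rr[b])])
E=np.array(E); E=E[abs(E[:,1])<.026]; f=least_squares(lambda c:np.hypot(*(E-c).T)-.0322,[0,0],loss="soft_l1",f_scale=.0007)
h=h+f.x[0]*e1+f.x[1]*e2
a,n,hx=S["a"],S["n"],S["h"]; v=h-H*ax-S["s"]; w=h-S["s"]
print("edge",len(E),f.x.round(4),np.median(abs(f.fun)).round(5),"plane",m.sum(),"err deg",np.degrees(np.arccos(ax@a)).round(2),"tilt n,h",np.degrees([ax@n,ax@hx]).round(2))
print("bottom n,h,a",[(v@k).round(4) for k in(n,hx,a)],"top",[(w@k).round(4) for k in(n,hx,a)])
np.savez("hand.npz",r=R.T@(h-p),ax=R.T@ax,H=H)
print("corr",(R.T@(-(w@n)*n-(w@hx)*hx)).round(4),"down per 10mm",(R.T@(-.01*a)).round(5))
E
sed -i 's/.046\*ax/float(H["H"])*ax/' where.py
python3 obs.py; python3 ring.py .016
```

```text
29.975 [ 0.589  -0.0871  0.2587] lvl -0.26 [ 0.045  0.326 -0.944] gap 0.06261846784000123 f [-0.1  0.2 -2.6] [-0.51  0.24  1.53  0.31  1.5   2.73]
edge 29 [0.0011 0.0001] 0.00049 plane 6304 err deg 3.14 tilt n,h [ 1.3  -2.86]
bottom n,h,a [np.float64(-0.001), np.float64(0.0013), np.float64(0.1602)] top [np.float64(-0.0006), np.float64(0.0005), np.float64(0.1762)]
corr [ 0.0005 -0.0006  0.0001] down per 10mm [-0.00281 -0.00023  0.00959]
```

Call:
jog_arm(offset=[[0.0009,-0.0008,0.0002],[-0.0042,-0.0003,0.0144],[-0.0056,-0.0005,0.0192],[-0.0056,-0.0005,0.0192],[-0.0042,-0.0003,0.0144],[-0.0042,-0.0003,0.0144],[-0.0042,-0.0003,0.0144],[0,0,0]], yaw=[0,0,0,0,0,0,0,0], jaw=[0.05,0.05,0.05,0.05,0.05,0.05,0.05,0.05])

```text
time: 31.02
eef_pos: [0.5996, -0.0289, 0.1764]
orientation: [[-0.132, -0.99, 0.044], [-0.935, 0.139, 0.326], [-0.329, 0.002, -0.944]]
contact_force: [0.4, -0.2, -3.3]
finger_gap: 0.0624
```

```bash
python3 where.py
```

```text
31.025 [ 0.5996 -0.0289  0.1764] lvl -0.32 [ 0.044  0.326 -0.944] gap 0.06236345808029258 f [ 0.4 -0.2 -3.3] [-0.42  0.32  1.61  0.33  1.33  2.77]
pred bottom n,h,a [np.float64(-0.0003), np.float64(0.0006), np.float64(0.0594)] force along a -2.6 n 0.4 h -2.0
```

Call:
jog_arm(offset=[[-0.0014,-0.0001,0.0048],[-0.0014,-0.0001,0.0048],[-0.0006,0,0.0019],[-0.0004,0,0.0014],[0,0,0]], yaw=[0,0,0,0,0], jaw=[0.05,0.05,0.05,0.05,0.05])

```text
time: 31.7
eef_pos: [0.6015, -0.022, 0.1671]
orientation: [[-0.132, -0.99, 0.046], [-0.935, 0.14, 0.326], [-0.329, -0.0, -0.944]]
contact_force: [-0.1, -1.6, -1.7]
finger_gap: 0.0625
```

```bash
python3 where.py;cp hand.npz hand0.npz; python3 ring.py .016; cp hand0.npz hand.npz
```

```text
31.7 [ 0.6015 -0.022   0.1671] lvl 0.03 [ 0.046  0.326 -0.944] gap 0.06252980641925013 f [-0.1 -1.6 -1.7] [-0.4   0.33  1.62  0.34  1.3   2.77]
pred bottom n,h,a [np.float64(0.0004), np.float64(0.001), np.float64(0.0477)] force along a -0.4 n 0.2 h -2.3
edge 29 [0.002  0.0007] 0.0005 plane 6159 err deg 2.51 tilt n,h [ 1.32 -2.14]
bottom n,h,a [np.float64(-0.0002), np.float64(0.0017), np.float64(0.0472)] top [np.float64(0.0001), np.float64(0.0011), np.float64(0.0632)]
corr [0.0011 0.0002 0.0003] down per 10mm [-0.00282 -0.00021  0.00959]
```

Call:
jog_arm(offset=[[0.0005,0,0.001],[0.0004,0,0.001],[0,0,0]], yaw=[0,0,0], jaw=[0.05,0.05,0.05])

```text
time: 32.12
eef_pos: [0.6021, -0.0225, 0.166]
orientation: [[-0.132, -0.99, 0.048], [-0.935, 0.14, 0.325], [-0.329, -0.002, -0.944]]
contact_force: [-2.9, -2.4, 6.2]
finger_gap: 0.0627
```

Call:
jog_arm(offset=[[0,0,0],[0,0,0],[0,0,0]], yaw=[0,0,0], jaw=[0.075,0.075,0.075])

```text
time: 32.5
eef_pos: [0.6013, -0.0219, 0.1644]
orientation: [[-0.132, -0.99, 0.046], [-0.935, 0.14, 0.326], [-0.329, 0.0, -0.944]]
contact_force: [0.4, -0.2, 0.6]
finger_gap: 0.0749
```

```bash
python3 obs.py; python3 ring.py .016
```

```text
32.5 [ 0.6013 -0.0219  0.1644] lvl -0.08 [ 0.046  0.326 -0.944] gap 0.07487826575522336 f [ 0.4 -0.2  0.6] [-0.4   0.33  1.62  0.34  1.3   2.77]
edge 29 [ 0.0008 -0.0002] 0.0005 plane 6379 err deg 0.16 tilt n,h [ 0.04 -0.16]
bottom n,h,a [np.float64(0.0009), np.float64(-0.0015), np.float64(0.046)] top [np.float64(0.0009), np.float64(-0.0016), np.float64(0.062)]
corr [-0.0016  0.0008 -0.0004] down per 10mm [-0.00281 -0.00022  0.00959]
```

The brass ring is home: bottom at 46.0 mm, tilt 0.16°. Now retreat and fetch the black collar.

Call:
jog_arm(offset=[[0,0,0],[0.0028,0.0002,-0.0096],[0.0084,0.0006,-0.0288],[0.014,0.001,-0.048],[0.0084,0.0006,-0.0288],[0,0,0]], yaw=[0,0,0,0,0,0], jaw=[0.088,0.088,0.088,0.088,0.088,0.088])

```text
time: 33.3
eef_pos: [0.5904, -0.0927, 0.2651]
orientation: [[-0.132, -0.99, 0.051], [-0.936, 0.142, 0.323], [-0.327, -0.005, -0.945]]
contact_force: [0.0, 1.4, -0.4]
finger_gap: 0.0881
```

```bash
python3 - <<'E'
from obs import *
P=cloud(d,K,T).reshape(-1,3); q=P-S["s"]; sa=q@S["a"]; r=np.linalg.norm(q-np.outer(sa,S["a"]),axis=1); m=(abs(sa-.062)<.004)&(r>.019)&(r<.029); X=P[m]; cc=X.mean(0); nn=np.linalg.svd(X-cc,full_matrices=False)[2][2]; nn*=np.sign(nn[2])
print("ring top",sa[m].mean(),m.sum(),"tilt",np.degrees(np.arccos(abs(nn@S["a"]))))
u=-R[:,2]; t=np.array([.4255,-.303,.017])-u*.0105; print("t",t)
plan(p,R,t+u*.11,-180+lvl(R,-S["n"]))
E
```

```text
33.3 [ 0.5904 -0.0927  0.2651] lvl 0.86 [ 0.051  0.323 -0.945] gap 0.08811060079750961 f [ 0.   1.4 -0.4] [-0.52  0.24  1.52  0.31  1.51  2.72]
ring top 0.062017960738450215 2391 tilt 0.12979985287636583
t [ 0.42603513 -0.29960671  0.00707784]
offset [[0.0176, 0.0079, 0.0034], [0.0159, 0.011, 0.0034], [0.0136, 0.0137, 0.0034], [0.0109, 0.016, 0.0034], [0.0078, 0.0177, 0.0034], [0.0045, 0.0188, 0.0034], [0.0009, 0.0193, 0.0034], [-0.0026, 0.0192, 0.0034], [-0.006, 0.0184, 0.0034], [-0.0093, 0.017, 0.0034]] yaw [np.float64(-10.5), np.float64(-10.5), np.float64(-10.5), np.float64(-10.5), np.float64(-10.5), np.float64(-10.5), np.float64(-10.5), np.float64(-10.5), np.float64(-10.5), np.float64(-10.5)]
offset [[-0.0122, 0.015, 0.0034], [-0.0147, 0.0125, 0.0034], [-0.0168, 0.0096, 0.0034], [-0.0182, 0.0064, 0.0034], [-0.0191, 0.003, 0.0034], [-0.0193, -0.0006, 0.0034], [-0.0189, -0.0041, 0.0034]] yaw [np.float64(-10.5), np.float64(-10.5), np.float64(-10.5), np.float64(-10.5), np.float64(-10.5), np.float64(-10.5), np.float64(-10.5)]
```

Call:
jog_arm(offset=[[0.0176,0.008,0.0034],[0.016,0.011,0.0034],[0.0136,0.0137,0.0034],[0.011,0.016,0.0034],[0.0078,0.0177,0.0034],[0.0045,0.0188,0.0034],[0.001,0.0193,0.0034],[-0.0026,0.0192,0.0034],[-0.006,0.0184,0.0034],[-0.0093,0.017,0.0034]], yaw=[-10.5,-10.5,-10.5,-10.5,-10.5,-10.5,-10.5,-10.5,-10.5,-10.5], jaw=[0.088,0.088,0.088,0.088,0.088,0.088,0.088,0.088,0.088,0.088])

```text
time: 34.6
eef_pos: [0.4883, -0.2324, 0.1702]
orientation: [[0.99, 0.135, 0.044], [0.114, -0.938, 0.328], [0.085, -0.32, -0.944]]
contact_force: [-1.5, -0.4, -0.3]
finger_gap: 0.0884
```

Call:
jog_arm(offset=[[-0.0122,0.015,0.0034],[-0.0147,0.0125,0.0034],[-0.0168,0.0096,0.0034],[-0.0182,0.0064,0.0034],[-0.019,0.003,0.0034],[-0.0193,-0.0006,0.0034],[-0.019,-0.004,0.0034],[0,0,0]], yaw=[-10.5,-10.5,-10.5,-10.5,-10.5,-10.5,-10.5,0], jaw=[0.088,0.088,0.088,0.088,0.088,0.088,0.088,0.088])

```text
time: 35.6
eef_pos: [0.4184, -0.3323, 0.1071]
orientation: [[0.161, 0.986, 0.044], [0.93, -0.166, 0.329], [0.332, -0.012, -0.943]]
contact_force: [0.2, 0.2, 1.0]
finger_gap: 0.0882
```

```bash
python3 - <<'E'
from obs import *; from disc import disc
c=disc("wo.npz",(.4255,-.303),.028)
y=lvl(R,S["n"]); print("lvl n",y); save("w8.png",im)
u=-R[:,2]; t=np.array([c[0],c[1],.017])-u*.0105; print("t",t)
R2=plan(p,R,t+u*.03,y); plan(t+u*.03,R2,t,step=.01)
E
```

```text
35.6 [ 0.4184 -0.3323  0.1071] lvl 177.94 [ 0.044  0.329 -0.943] gap 0.08823087331723786 f [0.2 0.2 1. ] [-1.02  0.39  1.67  0.22  1.35 -0.93]
disc 4577 427.1 -301.9 r 31.9 z 0.0273
lvl n -2.057739301320763
t [ 0.42760264 -0.29843397  0.00709534]
offset [[-0.0001, 0.0023, 0.038], [-0.0001, 0.0023, 0.038]] yaw [np.float64(-1.0), np.float64(-1.0)]
offset [[-0.0, -0.0, 0.01], [-0.0, -0.0, 0.01], [-0.0, -0.0, 0.01]] yaw [0.0, 0.0, 0.0]
```

View pics/w8.png

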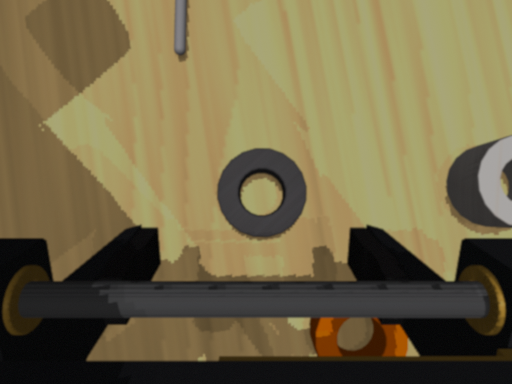

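The picture shows the black collar at (262,192) between the fingers, with the orange one at (358,338) and the spare at (490,180) both clear. I'll descend.

Call:
jog_arm(offset=[[0,0.0023,0.038],[0,0.0023,0.038],[0,0,0.01],[0,0,0.01],[0,0,0.005],[0,0,0],[0,0,0]], yaw=[-1,-1,0,0,0,0,0], jaw=[0.088,0.088,0.088,0.088,0.088,0.088,0.088])

```text
time: 36.52
eef_pos: [0.4287, -0.3022, 0.0144]
orientation: [[0.124, 0.991, 0.047], [0.937, -0.132, 0.325], [0.328, 0.004, -0.945]]
contact_force: [1.4, -0.3, -0.6]
finger_gap: 0.0881
```

Call:
jog_arm(offset=[[0.0013,-0.001,0.004],[0,0,0.0035],[0,0,0],[0,0,0],[0,0,0],[0,0,0],[0,0,0]], yaw=[0,0,0,0,0,0,0], jaw=[0.088,0.088,0.088,0.05,0.05,0.05,0.05], grip_force=25)

```text
time: 37.4
eef_pos: [0.4281, -0.2978, 0.0071]
orientation: [[0.123, 0.991, 0.046], [0.936, -0.132, 0.326], [0.329, 0.003, -0.944]]
contact_force: [0.6, -0.2, -0.8]
finger_gap: 0.0642
```

```bash
python3 - <<'E'
from obs import *
y=lvl(R,S["n"]); print("lvl n",y)
c=np.array([.4271,-.3019]); P=cloud(d,K,T).reshape(-1,3)
m=(abs(P[:,2]-.028)<.002)&(P[:,1]>c[1]+.006)&(np.hypot(P[:,0]-c[0],P[:,1]-c[1])<.036); X=P[m][:,:2]; cy=np.percentile(X[:,1],99.8)-.032; print(len(X),cy)
rt=R.T@(np.array([p[0],cy,.028])-p); print("top in tool",rt); np.savez("grasp.npz",r=rt,ax=R.T@np.array([0,0,1.]))
Rf=R@Ro.from_euler('z',180+y,degrees=True).as_matrix();t=S["s"]+S["a"]*(.090+.06)-Rf@rt; print(t)
v1=p+np.array([.03,0,.28]); plan(p,R,v1); plan(v1,R,t,180.+y)
E
```

```text
37.4 [ 0.4281 -0.2978  0.0071] lvl -179.47 [ 0.046  0.326 -0.944] gap 0.06415376169748997 f [ 0.6 -0.2 -0.8] [-0.97  0.52  1.73  0.24  1.15 -0.97]
lvl n 0.530996289938494
5634 -0.3026702354041646
top in tool [ 0.00228254  0.00070683 -0.02128563]
[ 0.5929124  -0.06688848  0.2278532 ]
offset [[0.0192, 0.0061, -0.0526], [0.0192, 0.0061, -0.0526], [0.0192, 0.0061, -0.0526], [0.0192, 0.0061, -0.0526], [0.0192, 0.0061, -0.0526]] yaw [0.0, 0.0, 0.0, 0.0, 0.0]
offset [[0.0119, 0.0057, 0.0076], [0.0127, 0.0036, 0.0076], [0.0131, 0.0013, 0.0076], [0.0131, -0.001, 0.0076], [0.0128, -0.0032, 0.0076], [0.012, -0.0054, 0.0076], [0.0109, -0.0074, 0.0076], [0.0094, -0.0092, 0.0076], [0.0077, -0.0107, 0.0076], [0.0057, -0.0119, 0.0076]] yaw [np.float64(10.0), np.float64(10.0), np.float64(10.0), np.float64(10.0), np.float64(10.0), np.float64(10.0), np.float64(10.0), np.float64(10.0), np.float64(10.0), np.float64(10.0)]
offset [[0.0036, -0.0127, 0.0076], [0.0013, -0.0131, 0.0076], [-0.001, -0.0131, 0.0076], [-0.0032, -0.0128, 0.0076], [-0.0054, -0.012, 0.0076], [-0.0074, -0.0109, 0.0076], [-0.0092, -0.0094, 0.0076], [-0.0107, -0.0077, 0.0076]] yaw [np.float64(10.0), np.float64(10.0), np.float64(10.0), np.float64(10.0), np.float64(10.0), np.float64(10.0), np.float64(10.0), np.float64(10.0)]
```

Call:
jog_arm(offset=[[0,0,0],[0.0096,0.003,-0.026],[0.019,0.006,-0.0525],[0.019,0.006,-0.0525],[0.019,0.006,-0.0525],[0.019,0.006,-0.0525],[0.0096,0.003,-0.026]], yaw=[0,0,0,0,0,0,0], jaw=[0.05,0.05,0.05,0.05,0.05,0.05,0.05], grip_force=50)

```text
time: 38.33
eef_pos: [0.458, -0.2984, 0.289]
orientation: [[0.122, 0.991, 0.048], [0.937, -0.131, 0.323], [0.326, 0.005, -0.945]]
contact_force: [-0.1, 0.6, -3.2]
finger_gap: 0.0632
```

Call:
jog_arm(offset=[[0.012,0.0057,0.0076],[0.0127,0.0036,0.0076],[0.013,0.0013,0.0076],[0.013,-0.001,0.0076],[0.0128,-0.0032,0.0076],[0.012,-0.0054,0.0076],[0.011,-0.0074,0.0076],[0.0094,-0.0092,0.0076],[0.0077,-0.0107,0.0076],[0.0057,-0.012,0.0076]], yaw=[10,10,10,10,10,10,10,10,10,10], jaw=[0.05,0.05,0.05,0.05,0.05,0.05,0.05,0.05,0.05,0.05])

```text
time: 39.58
eef_pos: [0.5319, -0.1687, 0.2524]
orientation: [[0.953, -0.3, 0.044], [-0.297, -0.897, 0.326], [-0.058, -0.324, -0.944]]
contact_force: [-0.4, -0.3, -3.0]
finger_gap: 0.0631
```

Call:
jog_arm(offset=[[0.0036,-0.0127,0.0076],[0.0013,-0.013,0.0076],[-0.001,-0.013,0.0076],[-0.0032,-0.0128,0.0076],[-0.0054,-0.012,0.0076],[-0.0074,-0.011,0.0076],[-0.0092,-0.0094,0.0076],[-0.0107,-0.0077,0.0076],[0,0,0]], yaw=[10,10,10,10,10,10,10,10,0], jaw=[0.05,0.05,0.05,0.05,0.05,0.05,0.05,0.05,0.05])

```text
time: 40.7
eef_pos: [0.5915, -0.0659, 0.2261]
orientation: [[-0.121, -0.992, 0.043], [-0.936, 0.129, 0.327], [-0.329, -0.001, -0.944]]
contact_force: [-0.7, -1.1, -2.6]
finger_gap: 0.0635
```

```bash
python3 obs.py; python3 ring.py .028
```

```text
40.7 [ 0.5915 -0.0659  0.2261] lvl 0.19 [ 0.043  0.327 -0.944] gap 0.06350416329310124 f [-0.7 -1.1 -2.6] [-0.48  0.27  1.57  0.32  1.43  2.73]
edge 34 [0.0017 0.0003] 0.00058 plane 7912 err deg 3.29 tilt n,h [ 1.6  -2.87]
bottom n,h,a [np.float64(-0.0025), np.float64(0.0024), np.float64(0.1192)] top [np.float64(-0.0018), np.float64(0.0009), np.float64(0.1472)]
corr [ 0.001  -0.0017  0.0002] down per 10mm [-0.00281 -0.00027  0.00959]
```

Call:
jog_arm(offset=[[0.0018,-0.0021,0.0004],[-0.0028,-0.0003,0.0096],[-0.0042,-0.0004,0.0144],[-0.0028,-0.0003,0.0096],[-0.0028,-0.0003,0.0096],[-0.0021,-0.0002,0.0072],[0,0,0]], yaw=[0,0,0,0,0,0,0], jaw=[0.05,0.05,0.05,0.05,0.05,0.05,0.05])

```text
time: 41.62
eef_pos: [0.5993, -0.0382, 0.1829]
orientation: [[-0.123, -0.991, 0.045], [-0.936, 0.131, 0.326], [-0.329, -0.002, -0.944]]
contact_force: [0.1, -0.3, -2.2]
finger_gap: 0.0637
```

```bash
python3 where.py;cp hand.npz hand0.npz; python3 ring.py .028; cp hand0.npz hand.npz
```

```text
41.625 [ 0.5993 -0.0382  0.1829] lvl 0.31 [ 0.045  0.326 -0.944] gap 0.06366566101176678 f [ 0.1 -0.3 -2.2] [-0.43  0.31  1.6   0.33  1.34  2.75]
pred bottom n,h,a [np.float64(0.0002), np.float64(0.0009), np.float64(0.0667)] force along a -1.7 n 0.1 h -1.5
edge 34 [0.0013 0.0004] 0.00059 plane 7972 err deg 3.25 tilt n,h [ 1.46 -2.9 ]
bottom n,h,a [np.float64(0.0004), np.float64(0.0006), np.float64(0.0674)] top [np.float64(0.0011), np.float64(-0.0009), np.float64(0.0953)]
corr [-0.0009  0.001  -0.0002] down per 10mm [-0.00281 -0.00024  0.00959]
```

Call:
jog_arm(offset=[[-0.0006,0,0.0019],[-0.0006,0,0.0019],[0,0,0.0014],[0,0,0]], yaw=[0,0,0,0], jaw=[0.05,0.05,0.05,0.05])

```text
time: 42.18
eef_pos: [0.6002, -0.0363, 0.1794]
orientation: [[-0.123, -0.991, 0.046], [-0.936, 0.132, 0.325], [-0.329, -0.003, -0.944]]
contact_force: [-0.8, -2.2, -0.4]
finger_gap: 0.0634
```

```bash
python3 where.py;cp hand.npz hand0.npz; python3 ring.py .028; cp hand0.npz hand.npz
```

```text
42.175 [ 0.6002 -0.0363  0.1794] lvl 0.6 [ 0.046  0.325 -0.944] gap 0.06343263544928093 f [-0.8 -2.2 -0.4] [-0.43  0.32  1.6   0.33  1.33  2.75]
pred bottom n,h,a [np.float64(0.0007), np.float64(0.0005), np.float64(0.0627)] force along a 1.0 n -0.4 h -2.1
edge 34 [0.0015 0.0001] 0.0006 plane 7956 err deg 2.7 tilt n,h [ 1.34 -2.34]
bottom n,h,a [np.float64(0.0009), np.float64(0.0), np.float64(0.0633)] top [np.float64(0.0016), np.float64(-0.0011), np.float64(0.0913)]
corr [-0.0011  0.0016 -0.0003] down per 10mm [-0.00282 -0.00023  0.00959]
```

Contact is starting (bottom 63.3 mm, home is 62). I'll press the last millimetre lightly, then release.

Call:
jog_arm(offset=[[-0.0003,0,0.0012],[0,0,0.0008],[0,0,0]], yaw=[0,0,0], jaw=[0.05,0.05,0.05])

```text
time: 42.6
eef_pos: [0.6006, -0.0359, 0.1788]
orientation: [[-0.123, -0.991, 0.047], [-0.937, 0.132, 0.324], [-0.328, -0.005, -0.945]]
contact_force: [-4.4, -2.2, 8.6]
finger_gap: 0.0635
```

Call:
jog_arm(offset=[[0,0,0],[0,0,0],[0,0,0]], yaw=[0,0,0], jaw=[0.075,0.088,0.088])

```text
time: 42.98
eef_pos: [0.6, -0.0348, 0.177]
orientation: [[-0.123, -0.991, 0.046], [-0.936, 0.131, 0.326], [-0.329, -0.002, -0.944]]
contact_force: [0.5, 0.1, -0.0]
finger_gap: 0.0878
```

```bash
python3 obs.py; python3 ring.py .028
```

```text
42.975 [ 0.6    -0.0348  0.177 ] lvl 0.43 [ 0.046  0.326 -0.944] gap 0.08783545000212847 f [ 0.5  0.1 -0. ] [-0.43  0.32  1.61  0.33  1.33  2.75]
edge 36 [ 0.0017 -0.    ] 0.00062 plane 8168 err deg 0.16 tilt n,h [ 0.06 -0.15]
bottom n,h,a [np.float64(0.0014), np.float64(-0.0012), np.float64(0.062)] top [np.float64(0.0014), np.float64(-0.0012), np.float64(0.09)]
corr [-0.0012  0.0013 -0.0003] down per 10mm [-0.00281 -0.00024  0.00959]
```

The collar is home (bottom 62.0, top 90.0 mm, tilt 0.16°). I'll retreat and make a final check.

Call:
jog_arm(offset=[[0.0028,0.0002,-0.0096],[0.0084,0.0006,-0.0288],[0.014,0.001,-0.048],[0.0084,0.0006,-0.0288],[0,0,0],[0,0,0]], yaw=[0,0,0,0,0,0], jaw=[0.088,0.088,0.088,0.088,0.088,0.088])

```text
time: 43.78
eef_pos: [0.5878, -0.1031, 0.2739]
orientation: [[-0.124, -0.991, 0.045], [-0.936, 0.132, 0.327], [-0.33, -0.001, -0.944]]
contact_force: [-0.3, 0.4, -0.4]
finger_gap: 0.088
```

```bash
python3 - <<'E'
from obs import *
P=cloud(d,K,T).reshape(-1,3); q=P-S["s"]; sa=q@S["a"]; X=np.c_[q@S["n"],q@S["h"]]; r=np.hypot(*X.T)
for nm,z,lo,hi in(("collar",.090,.018,.029),("head body",.0265,.036,.058),("arbor end",.084,.004,.010)):
    m=(abs(sa-z)<.004)&(r>lo)&(r<hi); Y=P[m]; nn=np.linalg.svd(Y-Y.mean(0),full_matrices=False)[2][2]; print(nm,m.sum(),"height",np.median(sa[m]).round(4),"tilt",np.degrees(np.arccos(abs(nn@S["a"]))).round(2))
m=(abs(sa-.09)<.003)&(r<.037); c,rr=cv2.minEnclosingCircle((X[m]*1000).astype(np.float32)); print("collar circle n,h mm",c,rr)
i2,_,_,_=grab("scene"); f=np.hstack([cv2.resize(im,(400,300)),cv2.resize(i2[170:290,200:360],(400,300),interpolation=3)]); save("w9.png",f)
E
```

```text
43.775 [ 0.5878 -0.1031  0.2739] lvl 0.24 [ 0.045  0.327 -0.944] gap 0.08802315934484199 f [-0.3  0.4 -0.4] [-0.54  0.24  1.5   0.31  1.54  2.7 ]
collar 2887 height 0.09 tilt 0.17
head body 4053 height 0.0261 tilt 0.13
arbor end 443 height 0.0842 tilt 0.47
collar circle n,h mm (1.383689522743225, -1.0835986137390137) 31.91554832458496
```

View pics/w9.png

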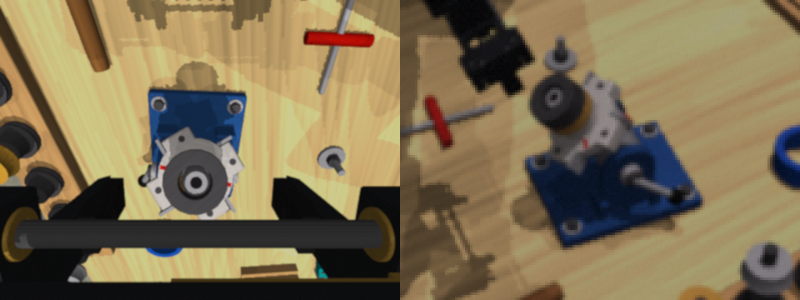

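The picture shows the full stack of head, brass and black collar on the arbor, at (195,180) on the left and (575,110) on the right. The gripper is clear and the bystanders are in place. Handing in.

```bash
python3 -c "
from cell import env
print(env.sign_off())"
```

```text
the job is handed in; nothing more can be done
None
```

The cutter set is made up on the arbor: cutterhead over the lugs, then the brass ring, then the black collar, all released, and the job is handed in. It took 43.8 s of the 72 s allowed. The hand-in gives no verdict, so what follows rests on my own measurements.

**How it was done:** The jog has no tilt axis, so I leaned the tool about 19° by pushing at the arm's reach limit. Each part was gripped upright and yawed 180°, which brought it to within about 3° of the arbor axis. Before that I turned the head about 34° on the bench, because its slot was off the lug line seen on the flange.

| Part | Measured along the arbor | Home value | Tilt |
|---|---|---|---|
| Cutterhead, hub top | 45.97 mm | 46 mm | 0.02° |
| Brass ring, top | 62.0 mm | 62 mm | 0.13° |
| Black collar, top | 90.0 mm | 90 mm | 0.17° |

- **Off-centre:** The collar sits about 1.8 mm off the axis (limit 3 mm) and the ring read about the same. The head read under 1 mm before release.
- **Forces:** The contact forces I read while pressing the parts on stayed below about 13 N.
- **Stand:** The arbor end read 84.2 mm against 84 mm, so the stand has not visibly shifted.
- **Bystanders:** The ones in the last pictures looked to be in place. I did not measure them.

**What went wrong on the way:** The fingers first closed too low on the head (72 mm instead of 56 mm), so I opened, raised and regripped. The bench turn also came up about 4° short, so I turned it further. I did not re-measure that angle; the head went over the lugs on the first try.

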